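# Load the teaspoons into the drawer steriliser and start it

## Robot

A 6-joint arm with a two-finger parallel gripper is mounted at the origin on a cart in front of the work surface, level with it; the furniture and walls round the work are solid. World frame = base frame: x ahead of the robot, y to its left, z up, the work surface at z = 0. Lengths are in m, angles in rad, forces in N, time in s.
With the tool pointing down it reaches from about 0.375 to 0.975 m from the base axis. Payload 3.8 kg.
Tool frame: the origin (TCP) lies between the finger pads; the fingertips stand 8 mm ahead of it and the grasp point (between the pads) lies 11 mm behind it; z points along the fingers, y is the line along which they close (so a half turn about z gives the same grasp; the last joint's range is limited). The gripper opens to 88 mm and grips with 3 to 60 N. Pads are 18 mm wide; open, the fingers measure 123 mm over their backs; the gripper's body (75 mm by 187 mm) begins 45 mm behind the grasp point.
Start: joints at [1.159, 0.264, 1.604, -0, 1.274, -0.037], TCP at [0.247, 0.628, 0.247] pointing down, gripper open.
Joint ranges: [-2.63, 2.63], [-0.94, 2.18], [0.31, 2.57], [-1.31, 4.45], [0, 2.66], [-2.55, 2.55]. Speed limits (rad/s): [2.57, 2.57, 3.14, 3.14, 3.14, 3.14].

## Interface

Orientations are given as a 3x3 rotation matrix whose columns are the frame's x, y, z axes.
In Python, from rig import ctrl gives the robot as it stands.
- The arm moves only by the shell command python3 inch.py 'ROWS'. ROWS is a JSON object with one list for each field, all of the same length, 1 to 5, a row being the entries at one place: sx, sy, sz (the shift in m), rz (a turn about the tool's z in rad), aperture (the finger opening in m); each row shifts and turns the commanded pose from where the row before left it, along the tool's axes as they then stand; what a row does not reach is not made up. A row lasts 1/10 s, in which the tool goes at most 0.05 m and 0.15 rad, less where a joint would pass 70% of its speed; a pose out of reach is approached as far as the arm can. The fingers move at their own pace and stop on an object; the grip force is fixed at half the most. Time passes only in rows, so rows that do not move let the fingers close. It prints the time, the measured TCP pose, the force, the opening and the grip force at its end. Input that does not fit is refused with a message, and nothing moves.
- ctrl.observe(): the state, without advancing time (a new reading comes with each control period).
- ctrl.get_image(name): name is "scene" or "side" or "wrist"; returns a dict with "img" (420x560x3 uint8, red, green, blue), "intrinsics" (3x3 intrinsics, pixels), "position" and "rotation" of the camera in the world; the wrist camera has in their place "hand_eye" (4x4, takes a point from camera to tool coordinates, whose origin is the TCP and whose axes are the flange's). Camera axes: x right, y up, looking along -z (the intrinsics and any distortion apply to the point x, -y, -z); pixel columns grow to the right and rows downward; lengths in m; the calibration is good to about 2 mm. The wrist camera is an equidistant fisheye: a pixel r from the principal point sees the ray r / f radians off the axis. A picture is of the moment at which its call begins: read the wrist's pose just before it. There is no depth.
- ctrl.close_job(): hands the job in; it is judged then, once.
The state is a dict: "t": time; "joint_positions": joint angles; "joint_velocities": joint speeds; "effort": joint torques, N m; "position": TCP position; "ee_rot": TCP orientation; "ft_force": force on the tool from outside, world axes, zero at the start; "torque": the same for the moment, N m; "width": finger opening in m; "finger_force": force on a finger pad.
Only numpy, scipy, OpenCV 4.12 (cv2) and the standard library are available. Lean on these libraries where they do the work, as an engineer would, in place of code of your own. Each camera call takes 0.05 s, during which the arm holds its last target. There are 200 camera calls.

## Task

Pull the cutlery steriliser's drawer fully out and lay every teaspoon on the worktop flat on the drawer's floor, side by side (none on another), all pointing the same way: in line with the drawer's front-to-back direction, bowls to the back and handles to the front. Then push the drawer fully shut and, with it shut, press the start button all the way down and let it come up again. Leave the peeler and the timer where they are.

Things in the scene. Friction and masses are not known exactly. Their poses are not given: they have to be found in the camera images.
- spoon_0: steel teaspoon, 120 mm long, flat on the worktop (3 to 5 alike are there, the rest absent). Origin: mid-length, on its underside, near its centre of mass; x runs from handle to bowl, z up. Handle: x -60 to 17 mm, straight, 8 to 10 mm wide, z 0 to 6 mm: pinch it across at the origin, fingertips just over the surface. Bowl: x 17 to 60 mm, 30 mm wide, 8 mm high. About 45 g
- spoon_0_bowl (a point): middle of that teaspoon's bowl, 39 mm from the spoon's origin along its x and 4 mm up
- spoon_1: steel teaspoon, 120 mm long, flat on the worktop (3 to 5 alike are there, the rest absent). Origin: mid-length, on its underside, near its centre of mass; x runs from handle to bowl, z up. Handle: x -60 to 17 mm, straight, 8 to 10 mm wide, z 0 to 6 mm: pinch it across at the origin, fingertips just over the surface. Bowl: x 17 to 60 mm, 30 mm wide, 8 mm high. About 45 g
- spoon_1_bowl (a point): middle of that teaspoon's bowl, 39 mm from the spoon's origin along its x and 4 mm up
- spoon_2: steel teaspoon, 120 mm long, flat on the worktop (3 to 5 alike are there, the rest absent). Origin: mid-length, on its underside, near its centre of mass; x runs from handle to bowl, z up. Handle: x -60 to 17 mm, straight, 8 to 10 mm wide, z 0 to 6 mm: pinch it across at the origin, fingertips just over the surface. Bowl: x 17 to 60 mm, 30 mm wide, 8 mm high. About 45 g
- spoon_2_bowl (a point): middle of that teaspoon's bowl, 39 mm from the spoon's origin along its x and 4 mm up
- spoon_3: steel teaspoon, 120 mm long, flat on the worktop (3 to 5 alike are there, the rest absent). Origin: mid-length, on its underside, near its centre of mass; x runs from handle to bowl, z up. Handle: x -60 to 17 mm, straight, 8 to 10 mm wide, z 0 to 6 mm: pinch it across at the origin, fingertips just over the surface. Bowl: x 17 to 60 mm, 30 mm wide, 8 mm high. About 45 g
- spoon_3_bowl (a point): middle of that teaspoon's bowl, 39 mm from the spoon's origin along its x and 4 mm up
- spoon_4: steel teaspoon, 120 mm long, flat on the worktop (3 to 5 alike are there, the rest absent). Origin: mid-length, on its underside, near its centre of mass; x runs from handle to bowl, z up. Handle: x -60 to 17 mm, straight, 8 to 10 mm wide, z 0 to 6 mm: pinch it across at the origin, fingertips just over the surface. Bowl: x 17 to 60 mm, 30 mm wide, 8 mm high. About 45 g
- spoon_4_bowl (a point): middle of that teaspoon's bowl, 39 mm from the spoon's origin along its x and 4 mm up
- steriliser_front (a point): cutlery steriliser, a low white box fixed to the worktop (262 wide, 166 deep, 70 mm high) with one drawer in front. Point: on the worktop under the middle of the front face; x points into the unit (away from the robot), y to its left. On its right (y -177 to -131 mm) a shoulder 45 mm high stands out 60 mm before the face and carries the button
- drawer (a joint): the drawer: 0 = fully shut, 0.136 m = fully out towards the robot (along -x of steriliser_front), where it meets a stop; starts shut or up to 20 mm ajar. It stays where it is left; about 2.5 N moves it
- drawer_floor (a point): centre of the drawer's flat inner floor, 14 mm above the worktop; moves with it; x to the drawer's back, y to its left. Inside 140 mm front to back, 224 mm wide, no dividers; side and back walls 27 mm above the floor, 6 mm thick; front panel 12 mm thick, 252 mm wide, top 60 mm above the worktop. Drawer fully out, all of the inside but the last 4 mm is clear of the unit
- drawer_pull (a point): middle of the drawer's pull, 38 mm above the worktop: an upright dark steel fin in the middle of the front panel, 14 mm thick (along y), standing 25 mm out from the panel, from 13 to 59 mm above the worktop. Pinch it from above across its thickness; it moves with the drawer
- start (a joint): the start button: 0 = up, 0.006 m = fully down; a spring returns it; about 5 N pushes it fully down
- start_top (a point): centre of the start button's top: a round black cap 26 mm across in a steel collar 42 mm across on the unit's right shoulder; pressed straight down. Up, its top is 63 mm above the worktop and 6 mm proud of the collar
- cabinet_edge (a point): a point on the lower front edge of the row of wall cabinets over the back of the worktop, 0.486 m above it (a lip 40 mm behind that edge hangs to 0.42 m). The edge runs level along this point's y axis, its x axis points into the cabinets; keep the wrist and arm out from under and behind it
- peeler: a vegetable peeler, 170 x 25 x 18 mm, dark green handle, lying behind the spoons; not part of the job. Origin: centre of its underside, x along it
- timer: a round kitchen timer, 64 mm across and 55 mm high, standing on the worktop behind the spoons; not part of the job. Origin: centre of its underside

How it is judged:
On the way, in this order (a step that is already met when the one before it is completed fails the run):
1. the drawer is pulled fully out (value of joint drawer above 0.125 m), for 0.2 s.
2. all the teaspoons that are there lie flat in the open drawer, bowls to the back (value of joint drawer above 0.1 m and x of spoon_0 in the frame of drawer_floor between -0.03 and 0.03 m and y of spoon_0 in the frame of drawer_floor between -0.112 and 0.112 m and z of spoon_0 in the frame of drawer_floor between -0.006 and 0.005 m and x of each of spoon_0_bowl, spoon_1_bowl, spoon_2_bowl, spoon_3_bowl, spoon_4_bowl in the frame of drawer_floor above 0.01 m and angle between the x axis of each of spoon_0, spoon_1, spoon_2, spoon_3, spoon_4 and the x axis of drawer_floor, either way round below 0.3 rad and angle between each of spoon_0, spoon_1, spoon_2, spoon_3, spoon_4's own z axis and vertical below 0.08 rad and x of spoon_1 in the frame of drawer_floor between -0.03 and 0.03 m and y of spoon_1 in the frame of drawer_floor between -0.112 and 0.112 m and z of spoon_1 in the frame of drawer_floor between -0.006 and 0.005 m and x of spoon_2 in the frame of drawer_floor between -0.03 and 0.03 m and y of spoon_2 in the frame of drawer_floor between -0.112 and 0.112 m and z of spoon_2 in the frame of drawer_floor between -0.006 and 0.005 m and x of spoon_3 in the frame of drawer_floor between -0.03 and 0.03 m and y of spoon_3 in the frame of drawer_floor between -0.112 and 0.112 m and z of spoon_3 in the frame of drawer_floor between -0.006 and 0.005 m and x of spoon_4 in the frame of drawer_floor between -0.03 and 0.03 m and y of spoon_4 in the frame of drawer_floor between -0.112 and 0.112 m and z of spoon_4 in the frame of drawer_floor between -0.006 and 0.005 m), for 0.2 s.
3. the drawer is pushed fully shut with the spoons in it (value of joint drawer below 0.006 m and x of spoon_0 in the frame of drawer_floor between -0.03 and 0.03 m and y of spoon_0 in the frame of drawer_floor between -0.112 and 0.112 m and z of spoon_0 in the frame of drawer_floor between -0.006 and 0.005 m and x of each of spoon_0_bowl, spoon_1_bowl, spoon_2_bowl, spoon_3_bowl, spoon_4_bowl in the frame of drawer_floor above 0.01 m and angle between the x axis of each of spoon_0, spoon_1, spoon_2, spoon_3, spoon_4 and the x axis of drawer_floor, either way round below 0.3 rad and angle between each of spoon_0, spoon_1, spoon_2, spoon_3, spoon_4's own z axis and vertical below 0.08 rad and x of spoon_1 in the frame of drawer_floor between -0.03 and 0.03 m and y of spoon_1 in the frame of drawer_floor between -0.112 and 0.112 m and z of spoon_1 in the frame of drawer_floor between -0.006 and 0.005 m and x of spoon_2 in the frame of drawer_floor between -0.03 and 0.03 m and y of spoon_2 in the frame of drawer_floor between -0.112 and 0.112 m and z of spoon_2 in the frame of drawer_floor between -0.006 and 0.005 m and x of spoon_3 in the frame of drawer_floor between -0.03 and 0.03 m and y of spoon_3 in the frame of drawer_floor between -0.112 and 0.112 m and z of spoon_3 in the frame of drawer_floor between -0.006 and 0.005 m and x of spoon_4 in the frame of drawer_floor between -0.03 and 0.03 m and y of spoon_4 in the frame of drawer_floor between -0.112 and 0.112 m and z of spoon_4 in the frame of drawer_floor between -0.006 and 0.005 m), for 0.2 s.
4. the start button is pressed fully down, with the drawer shut (value of joint start above 0.005 m and value of joint drawer below 0.006 m), for 0.05 s.
5. the start button is let up again (value of joint start below 0.0015 m), for 0.1 s.
At the end, for the whole second after the job is handed in: Drawer shut to within 6 mm, button up; every teaspoon at rest in it, flat on the floor (tilt under 0.08 rad, underside under 5 mm above it), in line front to back within 0.3 rad, bowl to the back, its middle within 30 mm of the drawer's middle (all of step 3 and value of joint start below 0.0015 m and linear speed of each of spoon_0, spoon_1, spoon_2, spoon_3, spoon_4 below 0.02 m/s); the robot touches nothing.
It fails at once if the peeler is moved by more than 40 mm (distance of peeler from where it was at the start of the episode above 0.04 m).
It fails at once if the timer is moved by more than 40 mm (distance of timer from where it was at the start of the episode above 0.04 m).
Of spoon_0, spoon_1, spoon_2, spoon_3, spoon_4 only 3 to 5 are there at a start; the rules pass over those that are not, and their reading is None.
At some moment in a run one of spoon_0, spoon_1, spoon_2, spoon_3, spoon_4 may be knocked a few centimetres aside while the robot is not near it.
Once in a run the grip may slacken for a moment while it holds something.
It also fails if it takes over 210 s, if anything falls off the work surface, if the arm or the gripper's body presses on something with over 40 N, if the wrist force passes 120 N, or if a joint passes its speed limit or range.

## Working session

There is one attempt and no reset: what is moved stays moved. The work goes in short steps, Python scripts to look and compute and a shell command to move; the robot and the scene stay as the last step left them, time stands still between calls to the robot, and variables do not carry over. Pictures are saved under pics/ and viewed, at most 14 in all, crops included, and the job is handed in when it is done.

```bash
ls; mkdir -p pics
python3 - <<'E'
from rig import ctrl
import cv2
for n in("scene","side","wrist"):
    d=ctrl.get_image(n); cv2.imwrite(f"pics/a_{n}.png",d["img"][:,:,::-1])
    print(n,{k:v for k,v in d.items() if k!="img"})
print(ctrl.observe())
E
```

```text
inch.py
pics
rig.py
scene {'intrinsics': array([[460.92425591,   0.        , 276.48415327],
       [  0.        , 460.92425591, 210.37683597],
       [  0.        ,   0.        ,   1.        ]]), 'position': array([-0.25669761, -0.4590129 ,  1.02585836]), 'rotation': array([[ 0.54041621,  0.53510703, -0.64931563],
       [-0.84111063,  0.32341135, -0.43351818],
       [-0.02198258,  0.78042653,  0.62486095]])}
side {'intrinsics': array([[437.9207182 ,   0.        , 272.2843922 ],
       [  0.        , 437.9207182 , 199.98317848],
       [  0.        ,   0.        ,   1.        ]]), 'position': array([-0.1907446 , -0.48607213,  1.25282539]), 'rotation': array([[ 0.60165056,  0.59230169, -0.53590606],
       [-0.79863979,  0.43446237, -0.41643359],
       [-0.0138233 ,  0.6785434 ,  0.73443023]])}
wrist {'intrinsics': array([[325.1922621 ,   0.        , 279.15043036],
       [  0.        , 325.1922621 , 207.66431343],
       [  0.        ,   0.        ,   1.        ]]), 'hand_eye': array([[ 1.24529660e-03,  9.52152220e-01,  3
[... 429 characters left out ...]
3.69275538e-02]), 'joint_velocities': array([ 9.91330880e-04,  5.24264046e-04, -4.32420469e-03, -1.37439770e-03,
       -1.00019709e-03, -4.37004952e-05]), 'effort': array([ 3.48024969e-04, -5.02848959e+01, -3.57467687e+01,  7.30305025e-02,
        2.49541760e-02, -7.29479598e-05]), 'position': array([0.24688866, 0.62766224, 0.24565838]), 'ee_rot': array([[-9.30597581e-01,  3.66043236e-01, -7.01209548e-04],
       [ 3.66043902e-01,  9.30596189e-01, -1.61108562e-03],
       [ 6.28159402e-05, -1.75594586e-03, -9.99998456e-01]]), 'ft_force': array([ 0.11322817,  1.35492903, -0.2892978 ]), 'torque': array([-0.04405274, -0.00297856,  0.03265761]), 'finger_force': 0.0, 'width': 0.0885095134777612}
```
View pics/a_scene.png

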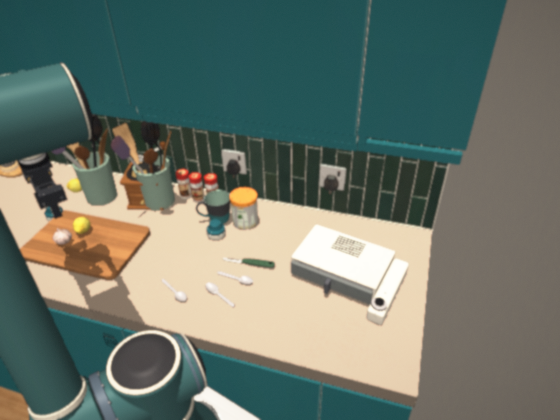

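View pics/a_side.png

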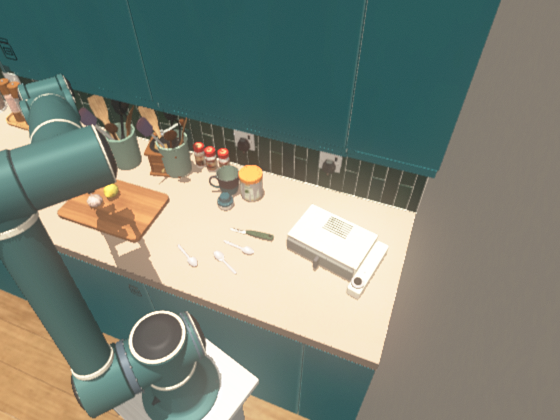

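The scene view shows three spoons, around (175,290), (220,294) and (236,278). The peeler is at (250,263) and the timer at (216,229). The steriliser's fin is at (327,286) and its button at (379,301). The side view agrees. Next I'll convert these pixels to positions.

Create h.py:
```python
from rig import ctrl
import numpy as np, cv2
def shot(n,name=None):
    s=ctrl.observe(); d=ctrl.get_image(n)
    if name: cv2.imwrite("pics/"+name,d["img"][:,:,::-1])
    K=d["intrinsics"]
    if n=="wrist":
        R=s["ee_rot"]; H=d["hand_eye"]; d["R"]=R@H[:3,:3]; d["p"]=s["position"]+R@H[:3,3]
    else: d["R"]=d["rotation"]; d["p"]=d["position"]
    d["fish"]=n=="wrist"; return d
def ray(d,uv):
    K=d["intrinsics"]; a=(np.atleast_2d(uv)-K[:2,2])/K[0,0]
    if d["fish"]:
        r=np.linalg.norm(a,axis=1,keepdims=True)+1e-9
        v=np.c_[a/r*np.sin(r),np.cos(r)]
    else: v=np.c_[a,np.ones(len(a))]
    return (v*[1,-1,-1])@d["R"].T
def plane(d,uv,z):
    v=ray(d,uv); return d["p"]+v*((z-d["p"][2])/v[:,2:])
def proj(d,P):
    c=(np.atleast_2d(P)-d["p"])@d["R"]*[1,-1,-1]; K=d["intrinsics"]
    if d["fish"]:
        r=np.linalg.norm(c[:,:2],axis=1,keepdims=True); q=c[:,:2]/r*np.arctan2(r,c[:,2:])
    else: q=c[:,:2]/c[:,2:]
    return q*K[0,0]+K[:2,2]
def tool(dx,dy,dz=0):
    "world displacement in tool axes"
    return ctrl.observe()["ee_rot"].T@[dx,dy,dz]
```

Run:
```python
from h import *
d=shot("scene")
q=lambda uv,z:print(uv,z,plane(d,uv,z).round(3).tolist())
q([[163,281],[181,297],[210,287],[233,305],[219,275],[249,281]],.004)
q([[225,260],[273,265]],.01); q([216,236],0); q([[328,281]],.059)
q([[380,300]],.063)
q([[293,261],[310,228],[395,250],[370,294]],.07)
d=shot("side"); print()
q([[179,247],[195,264],[214,253],[236,272],[226,242],[252,252]],.004)
q([[317,258]],.059)
q([[358,282]],.063)
q([[289,239],[310,208],[377,242],[354,271]],.07)
```

```text
[[163, 281], [181, 297], [210, 287], [233, 305], [219, 275], [249, 281]] 0.004 [[0.344, 0.358, 0.004], [0.325, 0.27, 0.004], [0.399, 0.222, 0.004], [0.381, 0.124, 0.004], [0.451, 0.23, 0.004], [0.479, 0.138, 0.004]]
[[225, 260], [273, 265]] 0.01 [[0.507, 0.249, 0.01], [0.567, 0.11, 0.01]]
[216, 236] 0 [[0.589, 0.352, 0.0]]
[[328, 281]] 0.059 [[0.556, -0.084, 0.059]]
[[380, 300]] 0.063 [[0.565, -0.235, 0.063]]
[[293, 261], [310, 228], [395, 250], [370, 294]] 0.07 [[0.563, 0.035, 0.07], [0.716, 0.065, 0.07], [0.76, -0.199, 0.07], [0.564, -0.206, 0.07]]

[[179, 247], [195, 264], [214, 253], [236, 272], [226, 242], [252, 252]] 0.004 [[0.344, 0.352, 0.004], [0.325, 0.256, 0.004], [0.398, 0.235, 0.004], [0.384, 0.122, 0.004], [0.459, 0.232, 0.004], [0.48, 0.13, 0.004]]
[[317, 258]] 0.059 [[0.559, -0.085, 0.059]]
[[358, 282]] 0.063 [[0.556, -0.24, 0.063]]
[[289, 239], [310, 208], [377, 242], [354, 271]] 0.07 [[0.562, 0.03, 0.07], [0.721, 0.051, 0.07], [0.727, -0.215, 0.07], [0.58, -0.211, 0.07]]
```

View pics/a_wrist.png

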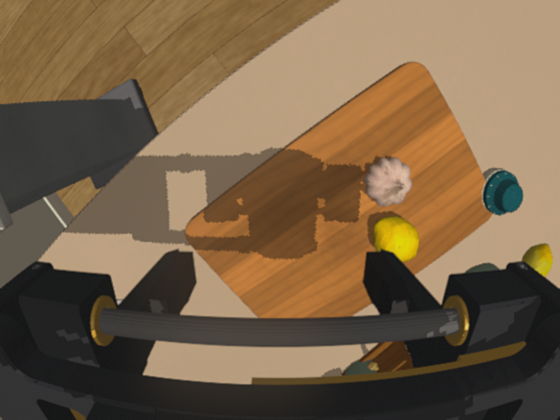

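The wrist view shows only the chopping board, garlic and lemons, with no spoons. I'll move over the spoons and look from above.

```bash
python3 inch.py '{"sx": [-0.032, -0.032, -0.032, -0.032, -0.032], "sy": [-0.0335, -0.0335, -0.0335, -0.0335, -0.0335], "sz": [-0.008, -0.008, -0.008, -0.008, -0.008], "rz": [0, 0, 0, 0, 0], "aperture": [0.088, 0.088, 0.088, 0.088, 0.088]}'
python3 inch.py '{"sx": [-0.032, -0.032, -0.032, -0.032, -0.032], "sy": [-0.0335, -0.0335, -0.0335, -0.0335, -0.0335], "sz": [-0.008, -0.008, -0.008, -0.008, -0.008], "rz": [0, 0, 0, 0, 0], "aperture": [0.088, 0.088, 0.088, 0.088, 0.088]}'
python3 inch.py '{"sx": [0, 0, 0, 0, 0], "sy": [0, 0, 0, 0, 0], "sz": [0, 0, 0, 0, 0], "rz": [-0.125, -0.125, -0.125, 0, 0], "aperture": [0.088, 0.088, 0.088, 0.088, 0.088]}'
python3 - <<'E'
from h import *
d=shot("wrist","b.png"); print(ctrl.observe()["position"],ctrl.observe()["ee_rot"].round(3))
E
```

```text
t: 0.75
position: [0.335, 0.412, 0.2869]
ee_rot: [[-0.931, 0.366, 0.0], [0.366, 0.931, -0.0], [-0.0, 0.0, -1.0]]
ft_force: [1.3, -0.5, 0.7]
width: 0.0879
finger_force: 0.0
t: 1.25
position: [0.4225, 0.1975, 0.3272]
ee_rot: [[-0.931, 0.366, 0.001], [0.366, 0.931, 0.0], [-0.001, 0.001, -1.0]]
ft_force: [0.2, -0.3, -0.3]
width: 0.0878
finger_force: 0.0
t: 1.75
position: [0.4222, 0.1992, 0.3267]
ee_rot: [[-1.0, 0.003, -0.0], [0.003, 1.0, 0.0], [0.0, 0.0, -1.0]]
ft_force: [-0.4, -0.5, -0.1]
width: 0.0881
finger_force: 0.0
[0.42215093 0.19931792 0.32668183] [[-1.     0.002 -0.   ]
 [ 0.002  1.     0.   ]
 [ 0.     0.    -1.   ]]
```

View pics/b.png

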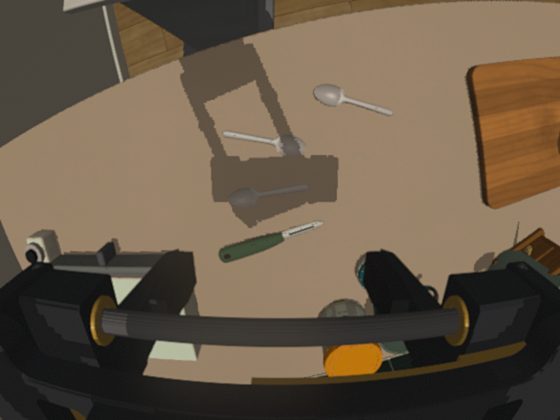

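From above there are exactly three spoons:
- **S1:** bowl at (330,95), handle tip at (391,113).
- **S2:** handle tip at (225,133), bowl at (290,145).
- **S3:** bowl at (244,198), handle tip at (307,187).

The fin is at (108,255) and the peeler is behind the spoons. Next I'll look at the unit more closely.

```bash
python3 inch.py '{"sx": [-0.014, -0.014, -0.014, -0.014, -0.014], "sy": [-0.05, -0.05, -0.05, -0.05, -0.05], "sz": [0, 0, 0, 0, 0], "rz": [0, 0, 0, 0, 0], "aperture": [0.088, 0.088, 0.088, 0.088, 0.088]}'
python3 inch.py '{"sx": [0, 0, 0], "sy": [-0.03, 0, 0], "sz": [0, 0, 0], "rz": [0, 0, 0], "aperture": [0.088, 0.088, 0.088]}'
python3 - <<'E'
from h import *
d=shot("wrist","c.png"); print(ctrl.observe()["position"])
s=shot("scene"); print(plane(s,[[140,110],[360,143],[460,157]],.486))
E
```

```text
t: 2.3
position: [0.4899, -0.0431, 0.3269]
ee_rot: [[-1.0, 0.001, 0.001], [0.001, 1.0, 0.0], [-0.001, 0.0, -1.0]]
ft_force: [1.0, -0.1, -0.6]
width: 0.0878
finger_force: 0.0
t: 2.6
position: [0.4896, -0.0715, 0.3265]
ee_rot: [[-1.0, 0.003, -0.001], [0.003, 1.0, 0.001], [0.001, 0.001, -1.0]]
ft_force: [0.7, -0.3, 0.3]
width: 0.0878
finger_force: 0.0
[ 0.48962795 -0.0708241   0.32657737]
[[ 0.47270173  0.44759317  0.486     ]
 [ 0.60899976 -0.1146124   0.486     ]
 [ 0.6639892  -0.32377486  0.486     ]]
```

View pics/c.png

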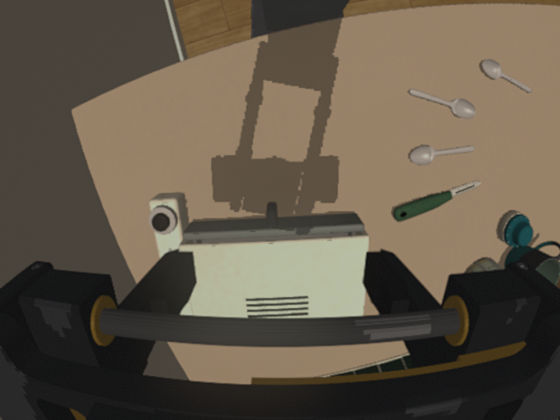

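The unit sits square below the camera: fin at (272,213), button at (161,220), front edge along y≈238. I'll zoom in for exact edges.

Run:
```python
import cv2
a=cv2.imread("pics/c.png")[185:255,140:390]; cv2.imwrite("pics/c2.png",cv2.resize(a,None,fx=3.2,fy=3.2,interpolation=cv2.INTER_CUBIC))
```

```text
(no output)
```

View pics/c2.png

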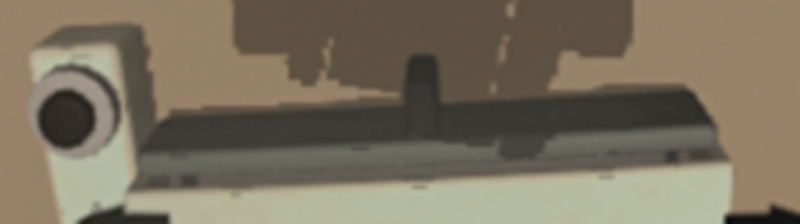

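```bash
cat >> h.py <<'E'
def rep(P,*a): print(np.asarray(P).round(4).tolist(),*a)
E
python3 - <<'E'
from h import *
d=shot("wrist"); z=lambda *p:np.array(p)/3.2+[140,185]
A=plane(d,z([145,152],[715,127]),.060); rep(A,"panel front top")
B=plane(d,z([128,190],[730,163]),.070); rep(B,"unit front top")
for X in(A,B): v=X[0]-X[1]; print("yaw",np.arctan2(-v[0],v[1]),"len",np.linalg.norm(v),X.mean(0))
rep(plane(d,z([423,58],[423,137]),.059),"fin"); rep(plane(d,z([68,120]),.063),"btn")
E
```

```text
[[0.5779, -0.1992, 0.06], [0.5659, 0.0453, 0.06]] panel front top
[[0.5916, -0.2056, 0.07], [0.5784, 0.0506, 0.07]] unit front top
yaw -3.0924522889663835 len 0.2447633571665081 [ 0.57190845 -0.0769786   0.06      ]
yaw -3.0901650520872215 len 0.25656253341368274 [ 0.58501034 -0.07753506  0.07      ]
[[0.5358, -0.0787, 0.059], [0.5704, -0.0789, 0.059]] fin
[[0.5624, -0.2322, 0.063]] btn
```

```bash
python3 inch.py '{"sx": [0, 0, 0, 0, -0.033], "sy": [0, -0.011, 0, 0, 0], "sz": [0, 0.05, 0.05, 0.05, 0.03], "rz": [-0.053, 0, 0, 0, 0], "aperture": [0.06, 0.06, 0.06, 0.06, 0.06]}'
python3 inch.py '{"sx": [-0.034, 0, 0], "sy": [0, 0, 0], "sz": [0.03, 0, 0], "rz": [0, 0, 0], "aperture": [0.06, 0.06, 0.06]}'
python3 - <<'E'
from h import *
o=ctrl.observe(); print(o["position"],o["ee_rot"][:,0])
rep(tool(*(np.array([.557,-.0785,.030])-o["position"])))
d=shot("wrist","d.png")
E
```

```text
t: 3.25
position: [0.516, -0.0778, 0.1419]
ee_rot: [[-0.998, -0.054, -0.011], [-0.054, 0.999, 0.002], [0.011, 0.003, -1.0]]
ft_force: [0.5, 0.2, 0.0]
width: 0.0602
finger_force: 0.0
t: 3.55
position: [0.5566, -0.0771, 0.1165]
ee_rot: [[-0.998, -0.055, -0.004], [-0.055, 0.998, 0.001], [0.004, 0.001, -1.0]]
ft_force: [0.5, 0.7, 0.2]
width: 0.06
finger_force: 0.0
[ 0.55656448 -0.07705318  0.11647103] [-0.99845954 -0.05536704  0.00361031]
[-0.0007, -0.0016, 0.0865]
```

View pics/d.png

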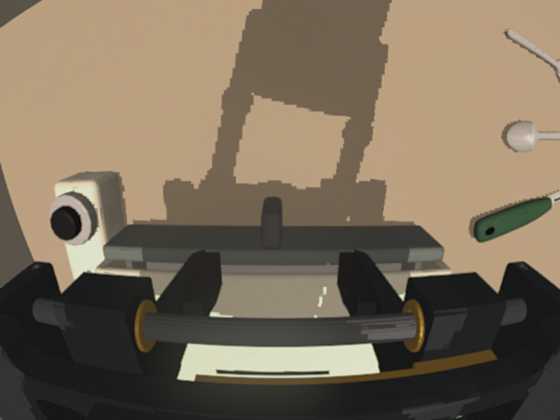

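The fin is at (272,222), between the fingers and slightly left of centre. I'll recheck it from here.

Run:
```python
from h import *
d=shot("wrist"); rep(plane(d,[[262,245],[282,245],[272,245]],.059)); rep(plane(d,[[104,248],[443,247]],.06)); rep(plane(d,[[68,222]],.063))
rep(proj(d,[[.547,-.0785,.059],[.572,-.0785,.059],[.547,-.0785,.013]]))
```

```text
[[0.5692, -0.0879, 0.059], [0.5684, -0.0746, 0.059], [0.5688, -0.0812, 0.059]]
[[0.5808, -0.2056, 0.06], [0.5656, 0.0429, 0.06]]
[[0.5612, -0.2339, 0.063]]
[[277.929, 214.2468], [275.8799, 249.5428], [278.1135, 195.0159]]
```

```bash
python3 inch.py '{"sx": [0.003, 0, 0, 0, 0], "sy": [-0.0045, 0, 0, 0, 0], "sz": [0.03, 0.03, 0.026, 0, 0], "rz": [0, 0, 0, 0, 0], "aperture": [0.06, 0.06, 0.06, 0.005, 0.005]}'
python3 inch.py '{"sx": [0, 0, 0], "sy": [0, 0, 0], "sz": [0, 0, 0], "rz": [0, 0, 0], "aperture": [0.005, 0.005, 0.005]}'
```

```text
t: 4.15
position: [0.5549, -0.0834, 0.0339]
ee_rot: [[-0.999, -0.053, 0.002], [-0.053, 0.999, -0.0], [-0.002, -0.001, -1.0]]
ft_force: [1.1, 0.7, 1.3]
width: 0.0461
finger_force: 0.0
t: 4.45
position: [0.5556, -0.0835, 0.0335]
ee_rot: [[-0.999, -0.053, 0.003], [-0.053, 0.999, -0.001], [-0.003, -0.001, -1.0]]
ft_force: [0.4, -0.3, 0.1]
width: 0.0221
finger_force: 0.0
```

```bash
python3 inch.py '{"sx": [0, 0, 0, 0.01, 0.02], "sy": [0, 0, 0, 0, 0], "sz": [0, 0, 0, 0, 0], "rz": [0, 0, 0, 0, 0], "aperture": [0.005, 0.005, 0.005, 0.005, 0.005]}'
python3 inch.py '{"sx": [0.02, 0.02, 0.02, 0.02, 0], "sy": [0, 0, 0, 0, 0], "sz": [0, 0, 0, 0, 0], "rz": [0, 0, 0, 0, 0], "aperture": [0.005, 0.005, 0.005, 0.005, 0.005]}'
```

```text
t: 4.95
position: [0.5273, -0.0837, 0.0329]
ee_rot: [[-0.999, -0.052, 0.005], [-0.052, 0.999, 0.002], [-0.005, 0.001, -1.0]]
ft_force: [4.5, 5.5, 4.2]
width: 0.0138
finger_force: 30.0
t: 5.45
position: [0.4431, -0.0881, 0.0328]
ee_rot: [[-0.999, -0.052, -0.001], [-0.052, 0.999, 0.002], [0.001, 0.002, -1.0]]
ft_force: [-2.6, 5.9, 7.6]
width: 0.0133
finger_force: 30.0
```

```bash
python3 inch.py '{"sx": [0.015, 0.008, 0, 0], "sy": [0, 0, 0, 0], "sz": [0, 0, 0, 0], "rz": [0, 0, 0, 0], "aperture": [0.005, 0.005, 0.005, 0.005]}'
python3 inch.py '{"sx": [0.004, 0.003, 0, 0], "sy": [0, 0, 0, 0], "sz": [0, 0, 0, 0], "rz": [0, 0, 0, 0], "aperture": [0.005, 0.005, 0.005, 0.005]}'
```

```text
t: 5.85
position: [0.4218, -0.0892, 0.0328]
ee_rot: [[-0.999, -0.052, 0.0], [-0.052, 0.999, 0.002], [-0.001, 0.002, -1.0]]
ft_force: [-2.5, 6.7, 7.8]
width: 0.0135
finger_force: 30.0
t: 6.25
position: [0.4213, -0.0893, 0.0329]
ee_rot: [[-0.999, -0.05, 0.015], [-0.05, 0.999, 0.002], [-0.015, 0.001, -1.0]]
ft_force: [20.3, 12.3, -16.9]
width: 0.0139
finger_force: 30.0
```

```bash
python3 inch.py '{"sx": [-0.007, 0, 0, 0, 0], "sy": [0, 0, 0, 0, 0], "sz": [0, 0, 0, 0, -0.04], "rz": [0, 0, 0, 0, 0], "aperture": [0.005, 0.03, 0.05, 0.05, 0.05]}'
python3 inch.py '{"sx": [0, 0, 0, 0, 0], "sy": [0, 0, 0, 0, 0], "sz": [-0.05, -0.05, -0.05, -0.05, 0], "rz": [0, 0, 0, 0, 0], "aperture": [0.05, 0.05, 0.05, 0.05, 0.05]}'
python3 inch.py '{"sx": [0, 0, 0], "sy": [0, 0, 0], "sz": [-0.04, 0, 0], "rz": [0, 0, 0], "aperture": [0.05, 0.05, 0.05]}'
python3 - <<'E'
from h import *
o=ctrl.observe(); print(o["position"],o["ee_rot"][:,0])
d=shot("wrist","e.png")
E
```

```text
t: 6.75
position: [0.4163, -0.0892, 0.0675]
ee_rot: [[-0.999, -0.053, -0.012], [-0.053, 0.999, 0.003], [0.012, 0.004, -1.0]]
ft_force: [0.9, 0.2, 0.5]
width: 0.0437
finger_force: 0.0
t: 7.25
position: [0.4254, -0.0918, 0.2801]
ee_rot: [[-0.999, -0.053, 0.014], [-0.053, 0.999, -0.004], [-0.014, -0.005, -1.0]]
ft_force: [0.7, -0.4, -0.6]
width: 0.0497
finger_force: 0.0
t: 7.55
position: [0.4217, -0.0906, 0.3118]
ee_rot: [[-0.999, -0.053, 0.001], [-0.053, 0.999, -0.0], [-0.001, -0.001, -1.0]]
ft_force: [0.1, -1.0, 0.0]
width: 0.05
finger_force: 0.0
[ 0.42167611 -0.09063523  0.31178183] [-9.98603184e-01 -5.28270298e-02 -9.93027891e-04]
```

View pics/e.png

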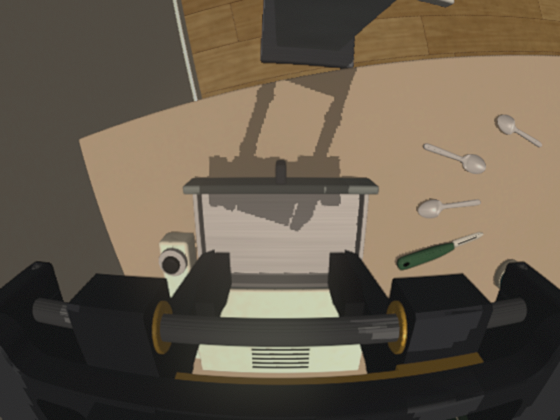

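The drawer is out: its panel top runs along y≈187 from x=184 to 377, with the floor visible below. The spoons are at right, as before. Now I'll write a spoon detector.

```bash
cat >> h.py <<'E'
def spoons(d,z=.004,verbose=0):
    "list of (origin xy, bowl direction angle)"
    hsv=cv2.cvtColor(d["img"],cv2.COLOR_RGB2HSV)
    m=((hsv[:,:,1]<48)&(hsv[:,:,2]>70)).astype(np.uint8)
    out=[]
    for c in cv2.findContours(m,cv2.RETR_EXTERNAL,cv2.CHAIN_APPROX_NONE)[0]:
        if cv2.contourArea(c)<60: continue
        mk=np.zeros_like(m); cv2.drawContours(mk,[c],-1,1,-1)
        v,u=np.nonzero(mk); P=plane(d,np.c_[u,v],z)[:,:2]
        (cx,cy),(w,h),a=cv2.minAreaRect(P.astype(np.float32)*1000)
        if verbose: print((round(cx),round(cy)),round(w),round(h),np.mean([u,v],axis=1))
        if not(95<max(w,h)<145 and 14<min(w,h)<50): continue
        k=np.linalg.svd(P-P.mean(0),full_matrices=False)[2][0]
        s=(P-P.mean(0))@k
        if -s.min()<s.max(): k=-k; s=-s   # mean lies nearer the bowl: long tail = handle
        # refine axis: line from handle tip part to bowl centre
        hp=P[s<s.min()+.04].mean(0); bp=P[s>s.max()-.043].mean(0)
        k=(bp-hp)/np.linalg.norm(bp-hp); s=(P-bp)@k
        o=bp+k*(s.max()+s.min())/2
        out.append((o,np.arctan2(k[1],k[0]),np.ptp(s)))
    return out
E
python3 - <<'E'
from h import *
d=shot("wrist"); print(ctrl.observe()["joint_positions"].round(3))
for s in spoons(d,verbose=1): print(s)
A=plane(d,[[184,191],[378,190]],.06); rep(A); v=A[1]-A[0]; print("yaw",np.arctan2(-v[0],v[1]),np.linalg.norm(v),A.mean(0)); rep(plane(d,[[172,262]],.063))
E
```

```text
[-0.269 -0.248  2.005 -0.     1.388 -1.893]
(782, -75) 76 315 [279.01467645 358.53279964]
(710, 98) 42 98 [381.81216458 330.73345259]
(655, -76) 55 202 [279.02726319 305.72946522]
(605, -251) 95 49 [172.88383349 266.61568248]
(524, 234) 12 62 [465.95061728 240.11111111]
(474, 185) 28 117 [440.85019455 207.98638132]
(539, -83) 172 283 [278.64899561 231.74264999]
(390, 180) 121 28 [461.28       160.25272727]
(332, 309) 116 29 [513.48600509 129.18829517]
(441, -440) 430 585 [ 72.8471526  118.99942477]
(array([0.70444104, 0.09943397]), np.float64(1.3296802100037588), np.float64(0.10445321721424242))
(array([ 0.6044572 , -0.25276519]), np.float64(3.06478697156779), np.float64(0.10003165726785672))
(array([0.46918326, 0.18479092]), np.float64(-1.3865526312769987), np.float64(0.11764155453150626))
(array([0.39163366, 0.17953843]), np.float64(1.376903158037745), np.float64(0.12112750806656371))
(array([0.33433493, 0.30818032]), np.float64(-1.8159284859343527), np.float64(0.11650019146239365))
[[0.4519, -0.2094, 0.06], [0.4372, 0.0371, 0.06]]
yaw 0.05951666892020954 0.2469475626491121 [ 0.4445734  -0.08616252  0.06      ]
[[0.5534, -0.2311, 0.063]]
```

```bash
python3 inch.py '{"sx": [-0.01, -0.01, -0.01, -0.01, -0.01], "sy": [0.0455, 0.0455, 0.0455, 0.0455, 0.0455], "sz": [0, 0.02, 0.03, 0.04, 0.03], "rz": [0, 0, 0, 0, 0], "aperture": [0.04, 0.04, 0.04, 0.04, 0.04]}' | grep posi
python3 inch.py '{"sx": [-0.01, 0, 0, 0, 0], "sy": [0.0455, 0, 0, 0, 0], "sz": [0.02, 0, 0, 0, 0], "rz": [0, 0.144, 0.144, 0.144, 0.144], "aperture": [0.04, 0.04, 0.04, 0.04, 0.04]}' |grep posi
python3 inch.py '{"sx": [0, 0, 0, 0, 0], "sy": [0, 0, 0, 0, 0], "sz": [0, 0, 0, 0, 0], "rz": [0.144, 0.144, 0.144, 0.144, 0.144], "aperture": [0.04, 0.04, 0.04, 0.04, 0.04]}' |grep posi
python3 inch.py '{"sx": [0, 0, 0], "sy": [0, 0, 0], "sz": [0, 0, 0], "rz": [0.144, 0, 0], "aperture": [0.04, 0.04, 0.04]}'
cat >> h.py <<'E'
def aim(o,ang):
    s=ctrl.observe(); R=s["ee_rot"]; a=np.arctan2(R[1,0],R[0,0])
    t=(a-ang+np.pi)%(2*np.pi)-np.pi
    dp=np.r_[o,.012]-s["position"]
    print("turn",round(t,4)," shift now",(R.T@dp).round(4)," shift after turn",end=" ")
    c,n=np.cos(t),np.sin(t); R2=R@np.array([[c,-n,0],[n,c,0],[0,0,1]]); print((R2.T@dp).round(4))
def near(o):
    d=shot("wrist","last.png"); o=np.array(o)
    L=[s for s in spoons(d) if np.linalg.norm(s[0]-o)<.08]; print(L); return L
E
python3 - <<'E'
from h import *
for s in near([.469,.185]): aim(s[0],s[1]+np.pi)
E
```

```text
position: [0.4547, 0.1223, 0.202]
position: [0.4623, 0.1664, 0.1832]
position: [0.4624, 0.1661, 0.1834]
t: 9.45
position: [0.463, 0.1663, 0.1842]
ee_rot: [[-0.186, 0.982, -0.002], [0.983, 0.186, -0.001], [-0.0, -0.003, -1.0]]
ft_force: [-0.5, 0.4, 0.3]
width: 0.0401
finger_force: 0.0
[(array([0.46937752, 0.18236421]), np.float64(-1.4043498259587186), np.float64(0.11952783747953297)), (array([0.39126537, 0.17705507]), np.float64(1.3880991552215047), np.float64(0.11888488524758582))]
turn 0.0205  shift now [0.0146 0.0094 0.1725]  shift after turn [0.0148 0.0091 0.1725]
turn -2.772  shift now [ 0.0239 -0.0683  0.1727]  shift after turn [0.0024 0.0723 0.1727]
```

```bash
python3 inch.py '{"sx": [0.015, 0, 0, 0, 0], "sy": [0.009, 0, 0, 0, 0], "sz": [0, 0.05, 0.05, 0.04, 0], "rz": [0.02, 0, 0, 0, 0], "aperture": [0.04, 0.04, 0.04, 0.04, 0.04]}' | grep posi
python3 inch.py '{"sx": [0, 0], "sy": [0, 0], "sz": [0, 0], "rz": [0, 0], "aperture": [0.04, 0.04]}' | grep posi
python3 - <<'E'
from h import *
aim([.4694,.1824],-1.4043+np.pi)
for s in near([.469,.185]): aim(s[0],s[1]+np.pi)
E
```

```text
position: [0.4642, 0.1811, 0.0397]
position: [0.4721, 0.1837, 0.0481]
turn -0.0018  shift now [-0.0009 -0.003   0.0361]  shift after turn [-0.0009 -0.003   0.0361]
[(array([0.46900769, 0.18355128]), np.float64(-1.407217372104737), np.float64(0.11845322307726569)), (array([0.3928739, 0.1874417]), np.float64(1.4021311142223207), np.float64(0.0971606254188177))]
turn 0.0009  shift now [ 0.0003 -0.0037  0.0365]  shift after turn [ 0.0003 -0.0037  0.0365]
turn -2.8084  shift now [ 0.0166 -0.0781  0.0361]  shift after turn [0.0099 0.0792 0.0361]
```

```bash
python3 inch.py '{"sx": [0, 0, 0, 0, 0], "sy": [-0.003, 0, 0, 0, 0], "sz": [0.02, 0.012, 0, 0, 0], "rz": [0, 0, 0, 0, 0], "aperture": [0.04, 0.04, 0.04, 0.04, 0.04]}'
python3 - <<'E'
from h import *
aim([.469,.183],-1.406+np.pi)
E
```

```text
t: 10.75
position: [0.468, 0.1829, 0.0147]
ee_rot: [[-0.163, 0.987, 0.002], [0.987, 0.163, 0.001], [0.0, 0.002, -1.0]]
ft_force: [0.2, 0.4, -0.7]
width: 0.04
finger_force: 0.0
turn -0.0007  shift now [-0.      0.001   0.0027]  shift after turn [-0.      0.001   0.0027]
```

```bash
python3 inch.py '{"sx": [0, 0, 0, 0, 0], "sy": [0.001, 0, 0, 0, 0], "sz": [0.004, 0, 0, 0, 0], "rz": [0, 0, 0, 0, 0], "aperture": [0.03, 0.0, 0.0, 0.0, 0.0]}' 
python3 inch.py '{"sx": [0, 0, 0, 0, 0], "sy": [0, 0, 0, 0, 0], "sz": [0, 0, -0.02, -0.04, -0.04], "rz": [0, 0, 0, 0, 0], "aperture": [0, 0.0, 0.0, 0.0, 0.0]}' 
python3 inch.py '{"sx": [0, 0, 0], "sy": [0, 0, 0], "sz": [-0.04, 0, 0], "rz": [0, 0, 0], "aperture": [0, 0.0, 0]}'
python3 - <<'E'
from h import *
shot("wrist","f.png")
E
```

```text
t: 11.25
position: [0.468, 0.1827, 0.0097]
ee_rot: [[-0.163, 0.987, -0.0], [0.987, 0.163, -0.0], [-0.0, -0.0, -1.0]]
ft_force: [0.8, -1.0, 0.2]
width: 0.0083
finger_force: 30.0
t: 11.75
position: [0.4668, 0.1823, 0.1097]
ee_rot: [[-0.163, 0.987, -0.003], [0.987, 0.163, -0.001], [-0.0, -0.003, -1.0]]
ft_force: [0.7, 0.0, -0.0]
width: 0.0082
finger_force: 30.0
t: 12.05
position: [0.4688, 0.183, 0.1508]
ee_rot: [[-0.163, 0.987, 0.003], [0.987, 0.163, 0.001], [0.0, 0.003, -1.0]]
ft_force: [-0.0, 0.1, -1.1]
width: 0.008
finger_force: 30.0
```

View pics/f.png

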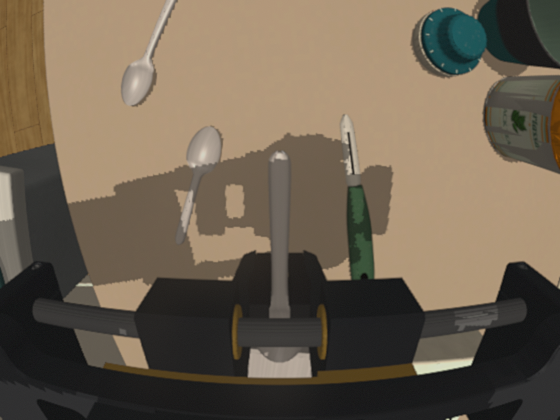

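The spoon is held square between the fingers, handle toward (280,160). I'll carry it to the drawer.

```bash
python3 inch.py '{"sx": [-0.042, -0.042, -0.042, -0.042, -0.042], "sy": [0.004, 0.004, 0.004, 0.004, 0.004], "sz": [0, 0, 0, 0, 0], "rz": [0, 0, 0, 0, 0], "aperture": [0, 0, 0, 0, 0]}' | grep posi
python3 inch.py '{"sx": [0, 0, 0, 0, 0], "sy": [0, 0, 0, 0, 0], "sz": [0, 0, 0, 0, 0], "rz": [-0.1465, -0.1465, -0.1465, -0.1465, -0.1465], "aperture": [0, 0, 0, 0, 0]}' |grep posi
python3 inch.py '{"sx": [0, 0, 0, 0, 0], "sy": [0, 0, 0, 0, 0], "sz": [0, 0, 0, 0, 0], "rz": [-0.1465, -0.1465, -0.1465, -0.1465, -0.1465], "aperture": [0, 0, 0, 0, 0]}' |grep posi
python3 inch.py '{"sx": [0, 0, 0], "sy": [0, 0, 0], "sz": [0, 0, 0], "rz": [0, 0, 0], "aperture": [0, 0.0, 0]}'
python3 - <<'E'
from h import *
aim([.523,-.022],3.1996)
shot("wrist","g.png")
E
```

```text
position: [0.5203, -0.0226, 0.1469]
position: [0.52, -0.0212, 0.1466]
position: [0.52, -0.021, 0.1467]
t: 13.9
position: [0.5214, -0.0211, 0.1486]
ee_rot: [[-0.998, -0.056, -0.002], [-0.056, 0.998, 0.0], [0.002, 0.0, -1.0]]
ft_force: [0.0, -0.4, -1.2]
width: 0.0083
finger_force: 30.0
turn -0.0022  shift now [-0.0018 -0.001   0.1366]  shift after turn [-0.0018 -0.001   0.1366]
```

View pics/g.png

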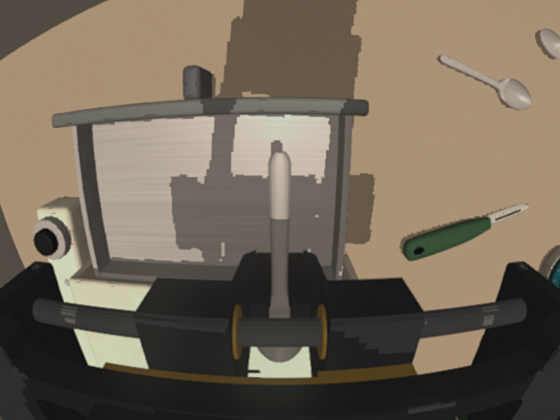

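The spoon hangs above the drawer floor: panel edge from (54,123) to (367,107), right wall around x=340. A quick check of the drawer position:

Run:
```python
from h import *
d=shot("wrist")
A=plane(d,[[54,117],[367,102]],.06);B=plane(d,[[55,126],[368,113]],.06); rep(A);rep(B);rep((A[0]+A[1])/2);rep((B[0]+B[1])/2)
rep(plane(d,[[104,275],[331,270]],.014),"floor back corners"); rep(plane(d,[[94,122],[331,113]],.014),"front floor")
rep(plane(d,[[272,163],[287,163],[279,152]],.140),"handle")
```

```text
[[0.4493, -0.2093, 0.06], [0.4351, 0.0361, 0.06]]
[[0.4568, -0.2085, 0.06], [0.4429, 0.0375, 0.06]]
[0.4422, -0.0866, 0.06]
[0.4499, -0.0855, 0.06]
[[0.6177, -0.2037, 0.014], [0.591, 0.0332, 0.014]] floor back corners
[[0.4577, -0.1965, 0.014], [0.4458, 0.0183, 0.014]] front floor
[[0.4697, -0.0271, 0.14], [0.4693, -0.0202, 0.14], [0.4644, -0.0242, 0.14]] handle
```

```bash
python3 inch.py '{"sx": [0.002, 0, 0, 0, 0], "sy": [0, 0, 0, 0, 0], "sz": [0.04, 0.04, 0.02, 0, 0], "rz": [0, 0, 0, 0, 0], "aperture": [0, 0, 0, 0, 0]}'
python3 inch.py '{"sx": [0, 0, 0, 0, 0], "sy": [0, 0, 0, 0, 0], "sz": [0.01, 0.01, 0, 0, 0], "rz": [0, 0, 0, 0, 0], "aperture": [0, 0, 0, 0, 0]}'
```

```text
t: 14.5
position: [0.5202, -0.0213, 0.0499]
ee_rot: [[-0.998, -0.058, -0.0], [-0.058, 0.998, 0.0], [0.0, 0.0, -1.0]]
ft_force: [-0.1, 0.1, -0.5]
width: 0.0081
finger_force: 30.0
t: 15.0
position: [0.5204, -0.0213, 0.03]
ee_rot: [[-0.998, -0.058, 0.001], [-0.058, 0.998, -0.0], [-0.001, -0.0, -1.0]]
ft_force: [0.1, -0.4, -0.0]
width: 0.0083
finger_force: 30.0
```

```bash
python3 inch.py '{"sx": [0, 0, 0, 0], "sy": [0, 0, 0, 0], "sz": [0.004, 0.0015, 0, 0], "rz": [0, 0, 0, 0], "aperture": [0, 0, 0, 0]}'
python3 inch.py '{"sx": [0, 0, 0, 0, 0], "sy": [0, 0, 0, 0, 0], "sz": [0, 0, 0, -0.02, -0.04], "rz": [0, 0, 0, 0, 0], "aperture": [0.02, 0.03, 0.03, 0.03, 0.03]}'
python3 inch.py '{"sx": [0, 0, 0, 0], "sy": [0, 0, 0, 0], "sz": [-0.04, -0.04, 0, 0], "rz": [0, 0, 0, 0], "aperture": [0.03, 0.03, 0.03, 0.03]}'
python3 - <<'E'
from h import *
shot("wrist","h1.png"); print(ctrl.observe()["position"])
E
```

```text
t: 15.4
position: [0.52, -0.0213, 0.0241]
ee_rot: [[-0.998, -0.058, -0.0], [-0.058, 0.998, 0.0], [0.0, 0.0, -1.0]]
ft_force: [-0.9, -0.1, -0.9]
width: 0.008
finger_force: 30.0
t: 15.9
position: [0.5168, -0.021, 0.0816]
ee_rot: [[-0.998, -0.058, -0.008], [-0.058, 0.998, 0.001], [0.008, 0.001, -1.0]]
ft_force: [0.6, 0.1, -0.7]
width: 0.0299
finger_force: 0.0
t: 16.3
position: [0.5211, -0.0214, 0.1657]
ee_rot: [[-0.998, -0.058, 0.003], [-0.058, 0.998, -0.0], [-0.003, -0.0, -1.0]]
ft_force: [-0.3, 0.0, -0.3]
width: 0.0302
finger_force: 0.0
[ 0.51974434 -0.02130127  0.16394326]
```

View pics/h1.png

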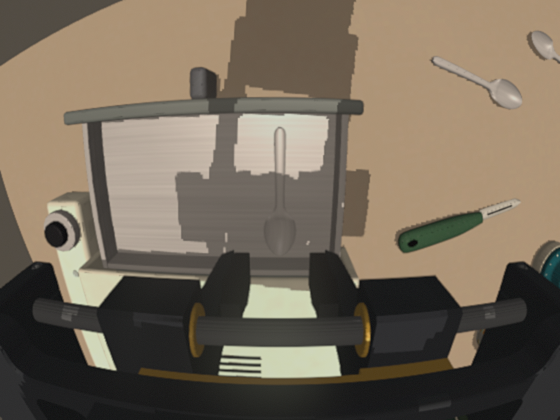

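The first spoon lies flat in the drawer: handle at (280,135), bowl at (280,232). Next is S2.

```bash
python3 inch.py '{"sx": [0.0227, 0.0227, 0.0227, 0.0227, 0.0227], "sy": [0.0406, 0.0406, 0.0406, 0.0406, 0.0406], "sz": [0, 0, 0, 0, 0], "rz": [0, 0, 0, 0, 0], "aperture": [0.04, 0.04, 0.04, 0.04, 0.04]}' | grep posi
python3 inch.py '{"sx": [0, 0, 0, 0, 0], "sy": [0, 0, 0, 0, 0], "sz": [0, 0, 0, 0, 0], "rz": [0.15, 0.15, 0.15, 0.15, 0.15], "aperture": [0.04, 0.04, 0.04, 0.04, 0.04]}' |grep posi
python3 inch.py '{"sx": [0, 0, 0, 0, 0], "sy": [0, 0, 0, 0, 0], "sz": [0, 0, 0, 0, 0], "rz": [0.15, 0.15, 0.15, 0.15, 0.15], "aperture": [0.04, 0.04, 0.04, 0.04, 0.04]}' |grep posi
python3 inch.py '{"sx": [0, 0, 0, 0, 0], "sy": [0, 0, 0, 0, 0], "sz": [0, 0, 0, 0, 0], "rz": [0.15, 0.15, 0, 0, 0], "aperture": [0.04, 0.04, 0.04, 0.04, 0.04]}' |grep posi
python3 - <<'E'
from h import *
for s in near([.391,.178]): aim(s[0],s[1])
E
```

```text
position: [0.3922, 0.1753, 0.1619]
position: [0.3932, 0.1742, 0.1617]
position: [0.3933, 0.1741, 0.1617]
position: [0.3943, 0.1745, 0.1633]
[(array([0.39128931, 0.17722602]), np.float64(1.382440180009482), np.float64(0.11836266320621118))]
turn 0.0193  shift now [ 0.0022 -0.0035  0.1516]  shift after turn [ 0.0021 -0.0035  0.1516]
```

```bash
python3 inch.py '{"sx": [0.002, 0, 0, 0, 0], "sy": [-0.0035, 0, 0, 0, 0], "sz": [0.03, 0.05, 0.04, 0.01, 0], "rz": [0.02, 0, 0, 0, 0], "aperture": [0.04, 0.04, 0.04, 0.04, 0.04]}' | grep posi
python3 inch.py '{"sx": [0, 0, 0, 0], "sy": [0, 0, 0, 0], "sz": [0.005, 0, 0, 0], "rz": [0, 0, 0, 0], "aperture": [0.04, 0.04, 0.04, 0.04]}' | grep posi
python3 - <<'E'
from h import *
for s in near([.391,.178]): aim(s[0],s[1])
E
```

```text
position: [0.3902, 0.1767, 0.0328]
position: [0.393, 0.1777, 0.0305]
[(array([0.39258229, 0.18464308]), np.float64(1.382700602778089), np.float64(0.10335167355532922))]
turn -0.0028  shift now [ 0.0068 -0.0015  0.0183]  shift after turn [ 0.0068 -0.0015  0.0183]
```

```bash
python3 inch.py '{"sx": [0, 0, 0, 0, 0], "sy": [-0.0015, 0, 0, 0, 0], "sz": [0.01, 0.007, 0, 0, 0], "rz": [0, 0, 0, 0, 0], "aperture": [0.04, 0.04, 0.04, 0.04, 0.04]}' | grep posi
python3 inch.py '{"sx": [0, 0, 0, 0, 0], "sy": [0, 0, 0, 0, 0], "sz": [0.003, 0, 0, 0, 0], "rz": [0, 0, 0, 0, 0], "aperture": [0.03, 0, 0.0, 0.0, 0.0]}' 
python3 inch.py '{"sx": [0, 0, 0, 0, 0], "sy": [0, 0, 0, 0, 0], "sz": [0, 0, -0.02, -0.04, -0.04], "rz": [0, 0, 0, 0, 0], "aperture": [0, 0.0, 0.0, 0.0, 0.0]}' | grep -v rot
python3 inch.py '{"sx": [0, 0, 0], "sy": [0, 0, 0], "sz": [-0.04, 0, 0], "rz": [0, 0, 0], "aperture": [0, 0.0, 0]}'
```

```text
position: [0.3904, 0.1776, 0.0121]
t: 20.35
position: [0.3905, 0.1776, 0.0093]
ee_rot: [[0.19, 0.982, 0.0], [0.982, -0.19, 0.0], [0.0, 0.0, -1.0]]
ft_force: [-0.3, 0.2, -0.1]
width: 0.0083
finger_force: 30.0
t: 20.85
position: [0.3892, 0.1771, 0.1094]
ft_force: [0.6, 0.3, 0.6]
width: 0.0084
finger_force: 30.0
t: 21.15
position: [0.3911, 0.1779, 0.1502]
ee_rot: [[0.19, 0.982, 0.003], [0.982, -0.19, 0.001], [0.001, 0.002, -1.0]]
ft_force: [0.6, -0.4, -1.1]
width: 0.0085
finger_force: 30.0
```

```bash
python3 inch.py '{"sx": [-0.0383, -0.0383, -0.0383, -0.0383, -0.0383], "sy": [0.0298, 0.0298, 0.0298, 0.0298, 0.0298], "sz": [0, 0, 0, 0, 0], "rz": [0, 0, 0, 0, 0], "aperture": [0, 0, 0, 0, 0]}' | grep posi
python3 inch.py '{"sx": [-0.0383, 0, 0, 0, 0], "sy": [0.0298, 0, 0, 0, 0], "sz": [0, 0, 0, 0, 0], "rz": [0, 0.1468, 0.1468, 0.1468, 0.1468], "aperture": [0, 0, 0, 0, 0]}' |grep posi
python3 inch.py '{"sx": [0, 0, 0, 0, 0], "sy": [0, 0, 0, 0, 0], "sz": [0, 0, 0, 0, 0], "rz": [0.1468, 0.1468, 0.1468, 0.1468, 0.1468], "aperture": [0, 0, 0, 0, 0]}' |grep posi
python3 inch.py '{"sx": [0, 0, 0], "sy": [0, 0, 0], "sz": [0, 0, 0], "rz": [0, 0, 0], "aperture": [0, 0.0, 0]}'
python3 - <<'E'
from h import *
aim([.523,-.082],.058)
d=shot("wrist","i.png")
hsv=cv2.cvtColor(d["img"],cv2.COLOR_RGB2HSV)
rep(proj(d,[[.583,-.078,.145],[.54,-.081,.14]]))
E
```

```text
position: [0.499, -0.0403, 0.1465]
position: [0.5203, -0.0819, 0.146]
position: [0.5203, -0.0816, 0.1461]
t: 22.95
position: [0.5216, -0.0818, 0.1481]
ee_rot: [[0.998, 0.061, -0.002], [0.061, -0.998, 0.0], [-0.002, -0.0, -1.0]]
ft_force: [-0.1, 0.3, -0.5]
width: 0.0083
finger_force: 30.0
turn 0.003  shift now [0.0016 0.0003 0.1361]  shift after turn [0.0016 0.0003 0.1361]
[[279.5275, 150.6352], [280.1466, 237.7917]]
```

View pics/i.png

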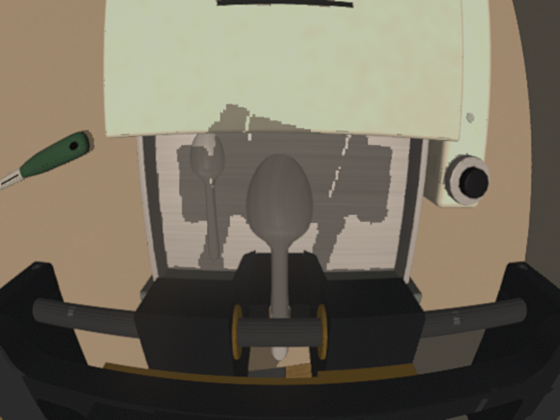

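The second spoon is held straight: bowl tip at (279,154), with the first spoon lying at (210,195). I'll lower it.

```bash
python3 inch.py '{"sx": [0.003, 0, 0, 0, 0], "sy": [0, 0, 0, 0, 0], "sz": [0.04, 0.04, 0.02, 0, 0], "rz": [0, 0, 0, 0, 0], "aperture": [0, 0, 0, 0, 0]}' | grep -v rot
python3 inch.py '{"sx": [0, 0, 0, 0, 0], "sy": [0, 0, 0, 0, 0], "sz": [0.01, 0.01, 0, 0, 0], "rz": [0, 0, 0, 0, 0], "aperture": [0, 0, 0, 0, 0]}'
```

```text
t: 23.5
position: [0.5254, -0.0818, 0.0493]
ft_force: [0.1, 0.3, 0.7]
width: 0.0081
finger_force: 30.0
t: 24.0
position: [0.5256, -0.0819, 0.0296]
ee_rot: [[0.998, 0.059, 0.001], [0.059, -0.998, -0.0], [0.001, 0.0, -1.0]]
ft_force: [-0.2, 0.2, 0.2]
width: 0.0083
finger_force: 30.0
```

```bash
python3 inch.py '{"sx": [0, 0, 0, 0], "sy": [0, 0, 0, 0], "sz": [0.004, 0.0015, 0, 0], "rz": [0, 0, 0, 0], "aperture": [0, 0, 0, 0]}'
python3 inch.py '{"sx": [0, 0, 0, 0, 0], "sy": [0, 0, 0, 0, 0], "sz": [0, 0, 0, -0.02, -0.04], "rz": [0, 0, 0, 0, 0], "aperture": [0.02, 0.03, 0.03, 0.03, 0.03]}' | grep -v rot
python3 inch.py '{"sx": [0, 0, 0, 0], "sy": [0, 0, 0, 0], "sz": [-0.04, -0.04, 0, 0], "rz": [0, 0, 0, 0], "aperture": [0.03, 0.03, 0.03, 0.03]}' | grep -v rot
python3 inch.py '{"sx": [-0.0185, -0.0185, -0.0185, -0.0185, -0.0185], "sy": [-0.0442, -0.0442, -0.0442, -0.0442, -0.0442], "sz": [0, 0, 0, 0, 0], "rz": [0, 0, 0, 0, 0], "aperture": [0.04, 0.04, 0.04, 0.04, 0.04]}' |grep posi
python3 inch.py '{"sx": [-0.0185, -0.0185, -0.0185, -0.0185, 0], "sy": [-0.0442, -0.0442, -0.0442, -0.0442, 0], "sz": [0, 0, 0, 0, 0], "rz": [0, 0, 0, 0, -0.1408], "aperture": [0.04, 0.04, 0.04, 0.04, 0.04]}' |grep posi
python3 inch.py '{"sx": [0, 0, 0, 0, 0], "sy": [0, 0, 0, 0, 0], "sz": [0, 0, 0, 0, 0], "rz": [-0.1408, -0.1408, -0.1408, -0.1408, -0.1408], "aperture": [0.04, 0.04, 0.04, 0.04, 0.04]}' |grep posi
python3 inch.py '{"sx": [0, 0, 0, 0, 0], "sy": [0, 0, 0, 0, 0], "sz": [0, 0, 0, 0, 0], "rz": [-0.1408, -0.1408, -0.1408, 0, 0], "aperture": [0.04, 0.04, 0.04, 0.04, 0.04]}' |grep posi
python3 - <<'E'
from h import *
for s in near([.334,.308]): aim(s[0],s[1]+np.pi)
E
```

```text
t: 24.4
position: [0.5252, -0.0818, 0.0236]
ee_rot: [[0.998, 0.059, -0.0], [0.059, -0.998, 0.0], [-0.0, -0.0, -1.0]]
ft_force: [1.0, -0.4, 0.8]
width: 0.0082
finger_force: 30.0
t: 24.9
position: [0.522, -0.0811, 0.081]
ft_force: [1.0, -0.4, 0.5]
width: 0.0301
finger_force: 0.0
t: 25.3
position: [0.5262, -0.082, 0.1652]
ft_force: [0.0, 0.1, 0.7]
width: 0.0301
finger_force: 0.0
position: [0.4174, 0.1343, 0.1615]
position: [0.332, 0.309, 0.1617]
position: [0.3344, 0.3045, 0.1613]
position: [0.3349, 0.3049, 0.1622]
[(array([0.33427043, 0.30466786]), np.float64(-1.80591872778814), np.float64(0.12141044725382857))]
turn -0.0128  shift now [-0.0003 -0.0005  0.1505]  shift after turn [-0.0003 -0.0005  0.1505]
```

```bash
python3 inch.py '{"sx": [0, 0, 0, 0, 0], "sy": [0, 0, 0, 0, 0], "sz": [0.03, 0.05, 0.04, 0.01, 0], "rz": [-0.013, 0, 0, 0, 0], "aperture": [0.04, 0.04, 0.04, 0.04, 0.04]}' | grep posi
python3 inch.py '{"sx": [0, 0, 0], "sy": [0, 0, 0], "sz": [0, 0, 0], "rz": [0, 0, 0], "aperture": [0.04, 0.04, 0.04]}' | grep posi
python3 - <<'E'
from h import *
for s in near([.334,.308]): aim(s[0],s[1]+np.pi)
E
```

```text
position: [0.3343, 0.3043, 0.032]
position: [0.3373, 0.3068, 0.0357]
[(array([0.33578921, 0.31169649]), np.float64(-1.8048907601165793), np.float64(0.10676863096995438))]
turn 0.0019  shift now [ 0.0046 -0.0025  0.0235]  shift after turn [ 0.0046 -0.0025  0.0235]
```

```bash
python3 inch.py '{"sx": [0, 0, 0, 0, 0], "sy": [-0.001, 0, 0, 0, 0], "sz": [0.01, 0.009, 0, 0, 0], "rz": [0, 0, 0, 0, 0], "aperture": [0.04, 0.04, 0.04, 0.04, 0.04]}' | grep posi
python3 inch.py '{"sx": [0, 0, 0, 0, 0], "sy": [0, 0, 0, 0, 0], "sz": [0.003, 0, 0, 0, 0], "rz": [0, 0, 0, 0, 0], "aperture": [0.03, 0, 0.0, 0.0, 0.0]}' 
python3 inch.py '{"sx": [0, 0], "sy": [0, 0], "sz": [0, 0], "rz": [0, 0], "aperture": [0, 0.0]}' | grep -v rot
```

```text
position: [0.3348, 0.3057, 0.0145]
t: 29.2
position: [0.3349, 0.3058, 0.0118]
ee_rot: [[0.23, 0.973, 0.0], [0.973, -0.23, 0.0], [0.0, 0.0, -1.0]]
ft_force: [0.2, -0.4, -0.1]
width: 0.0076
finger_force: 30.0
t: 29.4
position: [0.3348, 0.3058, 0.0118]
ft_force: [-0.4, -0.2, 0.2]
width: 0.0075
finger_force: 30.0
```

```bash
python3 inch.py '{"sx": [0, 0, 0, 0, 0], "sy": [0, 0, 0, 0, 0], "sz": [0, 0.002, 0, 0, 0], "rz": [0, 0, 0, 0, 0], "aperture": [0.025, 0.025, 0, 0.0, 0.0]}' | grep -v rot
python3 inch.py '{"sx": [0, 0, 0, 0, 0], "sy": [0, 0, 0, 0, 0], "sz": [0, 0, -0.02, -0.04, -0.04], "rz": [0, 0, 0, 0, 0], "aperture": [0, 0.0, 0.0, 0.0, 0.0]}' | grep -v rot
python3 inch.py '{"sx": [0, 0, 0], "sy": [0, 0, 0], "sz": [-0.04, 0, 0], "rz": [0, 0, 0], "aperture": [0, 0.0, 0]}'| grep -v rot
python3 inch.py '{"sx": [-0.0391, -0.0391, -0.0391, -0.0391, -0.0391], "sy": [0.0291, 0.0291, 0.0291, 0.0291, 0.0291], "sz": [0, 0, 0, 0, 0], "rz": [0, 0, 0, 0, 0], "aperture": [0, 0, 0, 0, 0]}' |grep -v rot
python3 inch.py '{"sx": [-0.0391, -0.0391, -0.0391, -0.0391, -0.0391], "sy": [0.0291, 0.0291, 0.0291, 0.0291, 0.0291], "sz": [0, 0, 0, 0, 0], "rz": [0, 0, 0, 0, 0], "aperture": [0, 0, 0, 0, 0]}' |grep posi
python3 inch.py '{"sx": [0, 0, 0, 0, 0], "sy": [0, 0, 0, 0, 0], "sz": [0, 0, 0, 0, 0], "rz": [-0.1431, -0.1431, -0.1431, -0.1431, -0.1431], "aperture": [0, 0, 0, 0, 0]}' |grep posi
python3 inch.py '{"sx": [0, 0, 0, 0, 0], "sy": [0, 0, 0, 0, 0], "sz": [0, 0, 0, 0, 0], "rz": [-0.1431, -0.1431, -0.1431, -0.1431, -0.1431], "aperture": [0, 0, 0, 0, 0]}' |grep posi
python3 inch.py '{"sx": [0, 0, 0, 0, 0], "sy": [0, 0, 0, 0, 0], "sz": [0, 0, 0, 0, 0], "rz": [-0.1431, -0.1431, -0.1431, 0, 0], "aperture": [0, 0, 0, 0, 0]}'
python3 - <<'E'
from h import *
aim([.5265,-.142],3.1996)
d=shot("wrist","j.png")
E
```

```text
t: 29.9
position: [0.3347, 0.3057, 0.0096]
ft_force: [0.8, -0.4, -0.5]
width: 0.0083
finger_force: 30.0
t: 30.4
position: [0.3338, 0.305, 0.1099]
ft_force: [1.3, 0.2, -0.3]
width: 0.0081
finger_force: 30.0
t: 30.7
position: [0.3355, 0.3063, 0.1508]
ft_force: [0.2, -0.9, -0.8]
width: 0.008
finger_force: 30.0
t: 31.2
position: [0.43, 0.0801, 0.1473]
ft_force: [0.8, 0.0, 0.2]
width: 0.0083
finger_force: 30.0
position: [0.5267, -0.1432, 0.1468]
position: [0.5262, -0.1412, 0.1465]
position: [0.5262, -0.141, 0.1466]
t: 33.2
position: [0.5269, -0.1413, 0.1477]
ee_rot: [[-0.999, -0.054, -0.003], [-0.054, 0.999, 0.001], [0.003, 0.001, -1.0]]
ft_force: [0.3, -0.0, 0.2]
width: 0.008
finger_force: 30.0
turn -0.004  shift now [-0.     -0.0009  0.1357]  shift after turn [-0.     -0.0009  0.1357]
```

View pics/j.png

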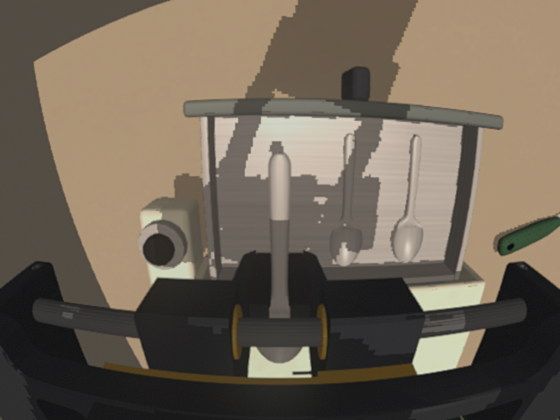

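Two spoons lie parallel at (348,200) and (412,200). The third hangs straight over its lane, handle tip at (279,152). I'll lower it.

```bash
python3 inch.py '{"sx": [0, 0, 0, 0, 0], "sy": [0, 0, 0, 0, 0], "sz": [0.04, 0.04, 0.02, 0, 0], "rz": [0, 0, 0, 0, 0], "aperture": [0, 0, 0, 0, 0]}' | grep -v rot
python3 inch.py '{"sx": [0, 0, 0, 0, 0], "sy": [0, 0, 0, 0, 0], "sz": [0.01, 0.009, 0, 0, 0], "rz": [0, 0, 0, 0, 0], "aperture": [0, 0, 0, 0, 0]}'
```

```text
t: 33.75
position: [0.5279, -0.1416, 0.0495]
ft_force: [0.1, -0.0, 0.8]
width: 0.0081
finger_force: 30.0
t: 34.25
position: [0.5284, -0.1417, 0.0311]
ee_rot: [[-0.998, -0.057, 0.001], [-0.057, 0.998, -0.0], [-0.001, -0.0, -1.0]]
ft_force: [-0.9, 0.5, -0.4]
width: 0.0087
finger_force: 30.0
```

```bash
python3 inch.py '{"sx": [0, 0, 0, 0], "sy": [0, 0, 0, 0], "sz": [0.005, 0.002, 0, 0], "rz": [0, 0, 0, 0], "aperture": [0, 0, 0, 0]}'
python3 inch.py '{"sx": [0, 0, 0, 0, 0], "sy": [0, 0, 0, 0, 0], "sz": [0, 0, 0, -0.02, -0.04], "rz": [0, 0, 0, 0, 0], "aperture": [0.02, 0.03, 0.03, 0.03, 0.03]}' | grep -v rot
python3 inch.py '{"sx": [0, 0, 0.02, 0.02, 0.02], "sy": [0, 0, 0.028, 0.028, 0], "sz": [-0.04, -0.04, -0.03, -0.03, -0.03], "rz": [0, 0, 0, 0, 0], "aperture": [0.03, 0.03, 0.03, 0.03, 0.03]}' | grep -v rot
python3 inch.py '{"sx": [0.02, 0.02, 0, 0], "sy": [0, 0, 0, 0], "sz": [0, 0, 0, 0], "rz": [0, 0, 0, 0], "aperture": [0.03, 0.05, 0.05, 0.05]}'
python3 - <<'E'
from h import *
d=shot("wrist","k.png")
E
```

```text
t: 34.65
position: [0.528, -0.1416, 0.0236]
ee_rot: [[-0.998, -0.057, -0.0], [-0.057, 0.998, 0.0], [0.0, 0.0, -1.0]]
ft_force: [0.2, -0.5, -0.5]
width: 0.0082
finger_force: 30.0
t: 35.15
position: [0.5249, -0.1406, 0.0808]
ft_force: [0.1, -0.2, 1.1]
width: 0.0301
finger_force: 0.0
t: 35.65
position: [0.4638, -0.087, 0.2548]
ft_force: [-0.0, -0.5, 0.2]
width: 0.0304
finger_force: 0.0
t: 36.05
position: [0.4253, -0.0915, 0.2539]
ee_rot: [[-0.998, -0.057, 0.001], [-0.057, 0.998, -0.0], [-0.001, -0.0, -1.0]]
ft_force: [-0.4, -0.2, -0.4]
width: 0.0497
finger_force: 0.0
```

View pics/k.png

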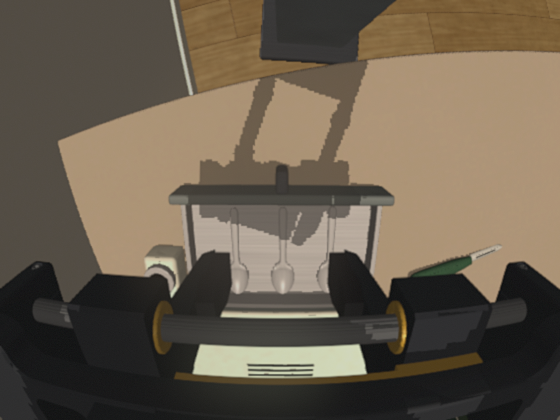

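All three spoons lie side by side, bowls back (bowls at about (238,278), (283,278) and (328,278)), and nothing else has moved. Next I'll pinch the fin and shut the drawer.

```bash
python3 inch.py '{"sx": [0.005, 0, 0, 0, 0], "sy": [0.0025, 0, 0, 0, 0], "sz": [0.05, 0.05, 0.05, 0, 0], "rz": [0, 0, 0, 0, 0], "aperture": [0.05, 0.05, 0.05, 0.05, 0.05]}' |grep posi
python3 inch.py '{"sx": [0, 0, 0, 0, 0], "sy": [0, 0, 0, 0, 0], "sz": [0.03, 0.03, 0.011, 0, 0], "rz": [0, 0, 0, 0, 0], "aperture": [0.05, 0.05, 0.05, 0.05, 0.05]}' |grep -v rot
python3 inch.py '{"sx": [0, 0, 0, 0, 0], "sy": [0, 0, 0, 0, 0], "sz": [0, 0, 0, 0, 0], "rz": [0, 0, 0, 0, 0], "aperture": [0.005, 0.005, 0.005, 0.005, 0.005]}' |grep -v rot
```

```text
position: [0.4198, -0.0891, 0.1036]
t: 37.1
position: [0.422, -0.0898, 0.0351]
ft_force: [0.7, -0.3, 0.7]
width: 0.0497
finger_force: 0.0
t: 37.6
position: [0.4201, -0.0893, 0.0332]
ft_force: [-0.2, 0.3, 2.0]
width: 0.0138
finger_force: 30.0
```

```bash
python3 inch.py '{"sx": [-0.004, -0.008, -0.012, -0.012, -0.012], "sy": [0, 0, 0, 0, 0], "sz": [0, 0, 0, 0, 0], "rz": [0, 0, 0, 0, 0], "aperture": [0.005, 0.005, 0.005, 0.005, 0.005]}' |grep -v rot
python3 inch.py '{"sx": [-0.012, -0.012, -0.012, -0.012, -0.012], "sy": [0, 0, 0, 0, 0], "sz": [0, 0, 0, 0, 0], "rz": [0, 0, 0, 0, 0], "aperture": [0.005, 0.005, 0.005, 0.005, 0.005]}' |grep -v rot
python3 inch.py '{"sx": [-0.01, -0.007, -0.004, 0, 0], "sy": [0, 0, 0, 0, 0], "sz": [0, 0, 0, 0, 0], "rz": [0, 0, 0, 0, 0], "aperture": [0.005, 0.005, 0.005, 0.005, 0.005]}' |grep -v rot
```

```text
t: 38.1
position: [0.4679, -0.0867, 0.0332]
ft_force: [-3.3, -2.1, 5.4]
width: 0.0136
finger_force: 30.0
t: 38.6
position: [0.5279, -0.0836, 0.0333]
ft_force: [-3.5, -3.0, 5.3]
width: 0.0137
finger_force: 30.0
t: 39.1
position: [0.5501, -0.0825, 0.0333]
ft_force: [2.7, -5.0, -0.7]
width: 0.0138
finger_force: 30.0
```

```bash
python3 inch.py '{"sx": [-0.004, -0.003, 0, 0], "sy": [0, 0, 0, 0], "sz": [0, 0, 0, 0], "rz": [0, 0, 0, 0], "aperture": [0.005, 0.005, 0.005, 0.005]}' |grep -v rot
python3 inch.py '{"sx": [-0.003, -0.003, 0, 0], "sy": [0, 0, 0, 0], "sz": [0, 0, 0, 0], "rz": [0, 0, 0, 0], "aperture": [0.005, 0.005, 0.005, 0.005]}' |grep -v rot
```

```text
t: 39.5
position: [0.5536, -0.0823, 0.0332]
ft_force: [-7.3, -6.3, 9.4]
width: 0.0136
finger_force: 30.0
t: 39.9
position: [0.5542, -0.0822, 0.033]
ft_force: [-22.6, -9.7, 24.8]
width: 0.0138
finger_force: 30.0
```

```bash
python3 inch.py '{"sx": [0.004, 0, 0, 0, 0], "sy": [0, 0, 0, 0, 0], "sz": [0, 0, 0, -0.04, -0.05], "rz": [0, 0, 0, 0, 0], "aperture": [0.01, 0.04, 0.04, 0.04, 0.04]}' |grep -v rot
python3 inch.py '{"sx": [0, 0, 0, 0, 0], "sy": [0, -0.05, -0.05, -0.05, 0], "sz": [-0.03, 0, 0, 0, 0], "rz": [0, 0, 0, 0, 0], "aperture": [0, 0, 0, 0, 0]}' |grep -v rot
python3 inch.py '{"sx": [0, 0, 0], "sy": [0, 0, 0], "sz": [0, 0, 0], "rz": [0, 0, 0], "aperture": [0, 0, 0]}' |grep -v rot
python3 - <<'E'
from h import *
aim([.562,-.233],3.1996)
d=shot("wrist"); hsv=cv2.cvtColor(d["img"],cv2.COLOR_RGB2HSV)
s=proj(d,[[.562,-.233,.063],[.54,-.08,.059],[.572,-.081,.06]]); rep(s)
E
```

```text
t: 40.4
position: [0.5551, -0.0801, 0.1203]
ft_force: [0.6, -0.6, 0.4]
width: 0.0398
finger_force: 0.0
t: 40.9
position: [0.5672, -0.2359, 0.1531]
ft_force: [0.0, 0.3, 0.3]
width: 0.0021
finger_force: 0.0
t: 41.2
position: [0.5663, -0.2294, 0.1526]
ft_force: [-0.4, 0.0, -0.2]
width: 0.0002
finger_force: 0.0
turn 0.0011  shift now [ 0.0044 -0.0035  0.1406]  shift after turn [ 0.0044 -0.0035  0.1406]
[[273.9863, 208.0567], [461.3542, 191.7685], [453.2096, 228.4096]]
```

Run:
```python
from h import *
d=shot("wrist","l.png"); g=d["img"].max(axis=2); m=(g<45).astype(np.uint8); 
n,L,st,c=cv2.connectedComponentsWithStats(m)
for i in range(1,n):
    if st[i,4]>100: print(st[i],c[i], plane(d,[c[i]],.063).round(4))
```

```text
[428 190  25  37 560] [438.56071429 205.53392857] [[ 0.5521 -0.1022  0.063 ]]
[ 281  251  192  120 7628] [337.33914525 313.5650236 ] [[ 0.6548 -0.1731  0.063 ]]
[ 146  254  132  123 9681] [211.92139242 323.08180973] [[ 0.6725 -0.2823  0.063 ]]
[    0   262   560   158 33079] [277.51053538 370.04528553] [[ 0.7275 -0.2208  0.063 ]]
```

Run:
```python
from h import *
d=shot("wrist"); g=d["img"].max(axis=2)[165:250,225:325]; print(g[::6,::5])
for t in(60,80,100):
    m=(g<t).astype(np.uint8); n,L,st,c=cv2.connectedComponentsWithStats(m)
    for i in range(1,n):
        if st[i,4]>200: print(t,st[i],c[i]+[225,165], plane(d,[c[i]+[225,165]],.063).round(4))
```

```text
[[185 121 118 116 116 136 186 183 182 157 157 180 181 179 160 184 186 185
  185 187]
 [118 116 117 116 138 150 223 221 221 221 201 217 222 222 219 153 120 175
  186 184]
 [116 117 116 116 137 159 199 122 102 155 117  96 223 224 219 139 116 185
  187 184]
 [117 115 116 116 136 141 112 162 161 164 214 214 134  94 144 112 115 116
  116 114]
 [116 115 116 115 134 114 116 117  73  53  54 114 117 116 111 111 115 115
  114 114]
 [115 115 115 115 110 116 115  50  53  51  51  51  91 115 114 111 114 183
  185 185]
 [116 114 115 116 110 114  55  50  51  50  49  50  50 116 115 110 114 114
  113 180]
 [115 115 116 115 109 116  45  50  49  49  48  48  47 117 115 110 113 114
  113 114]
 [115 116 114 115 123 114  79  49  49  49  48  48  49 114 111 110  68  61
   61  61]
 [132 115 114 116 127 134 115  76  47  47  45  48 115 112 143 106  57  63
   62  60]
 [114 115 115 114 122 149 149 112 113 114 113 113 136 150 140 106  58  62
   61  61]
 [114 115 115 114 122 150 150 150 150 151 152 151 151 150 140 104  86  71
   73  74]
 [115 115 114 115 118 148 150 148 150 150 150 150 151 150 139  98 104  74
   77  77]
 [124 114 115 114 116 148 148 146 148 150 150 150 150 149 140  94 107  83
   81  81]
 [184 184 174 113 112 148 150 149 148 148 150 150 149 150 134  89 121 121
  121 123]]
60 [ 30  24  33  34 888] [270.75563063 205.42342342] [[ 0.5603 -0.2357  0.063 ]]
80 [ 29  23  34  36 957] [270.65830721 205.44096134] [[ 0.5604 -0.2358  0.063 ]]
80 [ 78  47  22  35 626] [314.5399361  226.88338658] [[ 0.5753 -0.2019  0.063 ]]
100 [  29   23   35   36 1018] [270.81139489 205.38408644] [[ 0.5603 -0.2357  0.063 ]]
100 [ 75  46  25  37 694] [313.95389049 227.20317003] [[ 0.5756 -0.2023  0.063 ]]
```

```bash
python3 inch.py '{"sx": [0.006, 0, 0, 0, 0], "sy": [-0.0055, 0, 0, 0, 0], "sz": [0.03, 0.03, 0.014, 0, 0], "rz": [0, 0, 0, 0, 0], "aperture": [0, 0, 0, 0, 0]}' |grep -v rot
python3 inch.py '{"sx": [0, 0, 0, 0, 0], "sy": [0, 0, 0, 0, 0], "sz": [0.004, 0.004, 0.004, 0, 0], "rz": [0, 0, 0, 0, 0], "aperture": [0, 0, 0, 0, 0]}' |grep -v rot
```

```text
t: 41.85
position: [0.5612, -0.2368, 0.0796]
ft_force: [0.1, 0.2, -0.2]
width: 0.0007
finger_force: 0.0
t: 42.35
position: [0.5624, -0.2375, 0.0694]
ft_force: [0.0, -0.0, 8.9]
width: 0.0007
finger_force: 4.4
```

```bash
python3 inch.py '{"sx": [0, 0, 0, 0], "sy": [0, 0, 0, 0], "sz": [0.003, 0.003, 0, 0], "rz": [0, 0, 0, 0], "aperture": [0, 0, 0, 0]}' |grep -v rot
python3 inch.py '{"sx": [0, 0, 0], "sy": [0, 0, 0], "sz": [0.003, 0, 0], "rz": [0, 0, 0], "aperture": [0, 0, 0]}' |grep -v rot
```

```text
t: 42.75
position: [0.5626, -0.2376, 0.0688]
ft_force: [-12.8, 6.6, 40.1]
width: 0.0003
finger_force: 19.6
t: 43.05
position: [0.5628, -0.2377, 0.0685]
ft_force: [-19.6, 9.9, 53.5]
width: 0.0005
finger_force: 27.1
```

```bash
f='t:|posi|force|rot'
python3 inch.py '{"sx": [0, 0, 0, 0], "sy": [0, 0, 0, 0], "sz": [-0.01, -0.005, 0, 0], "rz": [0, 0, 0, 0], "aperture": [0, 0, 0, 0]}' |grep -E $f
python3 inch.py '{"sx": [0, 0, 0], "sy": [0, 0, 0], "sz": [-0.01, 0, 0], "rz": [0, 0, 0], "aperture": [0, 0, 0]}' |grep -E $f
python3 inch.py '{"sx": [0, 0, 0], "sy": [0, 0, 0], "sz": [0.004, 0, 0], "rz": [0, 0, 0], "aperture": [0, 0, 0]}' |grep -E $f
python3 inch.py '{"sx": [0, 0, 0], "sy": [0, 0, 0], "sz": [0.004, 0, 0], "rz": [0, 0, 0], "aperture": [0, 0, 0]}' |grep -E $f
python3 inch.py '{"sx": [0, 0, 0], "sy": [0, 0, 0], "sz": [0.003, 0, 0], "rz": [0, 0, 0], "aperture": [0, 0, 0]}' |grep -E $f
python3 - <<'E'
from h import *
d=shot("wrist","m.png"); g=d["img"].max(axis=2)
E
```

```text
t: 43.45
position: [0.5612, -0.2373, 0.073]
ee_rot: [[-0.998, -0.057, 0.001], [-0.057, 0.998, -0.001], [-0.001, -0.001, -1.0]]
ft_force: [1.7, -0.4, 1.7]
finger_force: 1.4
t: 43.75
position: [0.5602, -0.2367, 0.0824]
ee_rot: [[-0.998, -0.057, -0.001], [-0.057, 0.998, 0.001], [0.001, 0.001, -1.0]]
ft_force: [-0.2, 0.3, 0.2]
finger_force: 0.0
t: 44.05
position: [0.5601, -0.2367, 0.0782]
ee_rot: [[-0.998, -0.058, -0.001], [-0.058, 0.998, 0.001], [0.001, 0.001, -1.0]]
ft_force: [0.2, 0.6, 0.2]
finger_force: 0.0
t: 44.35
position: [0.5608, -0.237, 0.0752]
ee_rot: [[-0.998, -0.057, 0.0], [-0.057, 0.998, -0.0], [-0.0, -0.0, -1.0]]
ft_force: [-0.0, 0.1, 2.0]
finger_force: 0.7
t: 44.65
position: [0.561, -0.237, 0.0723]
ee_rot: [[-0.998, -0.057, 0.001], [-0.057, 0.998, -0.0], [-0.0, -0.0, -1.0]]
ft_force: [-1.0, 0.1, 2.6]
finger_force: 1.5
```

Contact comes at z≈0.0755 and the bottom stop at z≈0.069, which is the full 6 mm of travel. I'll press once more to be sure, then retract.

```bash
f='t:|posi|force'
python3 inch.py '{"sx": [0, 0, 0, 0], "sy": [0, 0, 0, 0], "sz": [0.004, 0.003, 0, 0], "rz": [0, 0, 0, 0], "aperture": [0, 0, 0, 0]}' |grep -E $f
python3 inch.py '{"sx": [0, 0, 0, 0.04, 0.04], "sy": [0, 0, 0, 0.02, 0.03], "sz": [-0.02, -0.04, -0.04, -0.04, -0.03], "rz": [0, 0, 0, 0, 0], "aperture": [0, 0, 0, 0, 0]}' |grep -E $f
python3 inch.py '{"sx": [0.04, 0, 0, 0, 0], "sy": [0.04, 0.02, 0.03, 0, 0], "sz": [0, 0, 0, 0, 0], "rz": [0, 0, 0, 0, 0], "aperture": [0, 0, 0, 0, 0]}' |grep -E $f
python3 - <<'E'
from h import *
d=shot("wrist","n.png"); g=d["img"].max(axis=2)
def cap():
    m=(g<62).astype(np.uint8); n,L,st,c=cv2.connectedComponentsWithStats(m)
    for i in range(1,n):
        if 200<st[i,4]<3000: print(st[i],c[i],plane(d,[c[i]],.063).round(4))
cap()
# panel front top edge vs unit front top edge along the vertical image profile beside the fin
for y in(-.13,-.03):
    P=np.array([[x,y,.06] for x in np.arange(.55,.60,.003)]); q=proj(d,P).round().astype(int)
    print([(round(float(p[0]),3),int(g[v,u])) for p,(u,v) in zip(P,q)])
E
```

```text
t: 45.1
position: [0.5612, -0.2372, 0.0691]
ee_rot: [[-0.998, -0.058, 0.001], [-0.058, 0.998, -0.0], [-0.001, -0.0, -1.0]]
ft_force: [-10.1, 3.8, 25.7]
finger_force: 12.8
t: 45.6
position: [0.4911, -0.1992, 0.2258]
ee_rot: [[-0.998, -0.057, 0.002], [-0.057, 0.998, -0.001], [-0.002, -0.001, -1.0]]
ft_force: [0.8, -0.1, -0.0]
finger_force: 0.0
t: 46.1
position: [0.4503, -0.115, 0.2236]
ee_rot: [[-0.998, -0.059, -0.0], [-0.059, 0.998, -0.0], [0.0, -0.0, -1.0]]
ft_force: [-1.0, -0.4, 0.6]
finger_force: 0.0
[(0.55, 39), (0.553, 38), (0.556, 39), (0.559, 36), (0.562, 36), (0.565, 34), (0.568, 35), (0.571, 34), (0.574, 34), (0.577, 34), (0.58, 32), (0.583, 34), (0.586, 32), (0.589, 33), (0.592, 31), (0.595, 31), (0.598, 28)]
[(0.55, 29), (0.553, 27), (0.556, 30), (0.559, 27), (0.562, 27), (0.565, 28), (0.568, 25), (0.571, 25), (0.574, 26), (0.577, 26), (0.58, 27), (0.583, 26), (0.586, 27), (0.589, 26), (0.592, 26), (0.595, 27), (0.598, 31)]
```

```bash
python3 inch.py '{"sx": [-0.02, -0.02, 0, 0, 0], "sy": [0.021, 0.021, 0, 0, 0], "sz": [-0.04, -0.04, -0.02, 0, 0], "rz": [0, 0, 0, 0, 0], "aperture": [0.088, 0.088, 0.088, 0.088, 0.088]}' |grep -E posi
python3 - <<'E'
from h import *
d=shot("wrist"); g=d["img"].max(axis=2).astype(float); c=cv2.imread("pics/c.png").max(axis=2)
for y in(-.13,-.11,-.05,-.03):
    X=np.arange(.545,.60,.002); P=np.c_[X,X*0+y,X*0+.06]; q=proj(d,P).astype(np.float32)
    print(y,cv2.remap(g.astype(np.float32),q[:,:1],q[:,1:],1)[:,0].round().astype(int).tolist())
m=(g<62).astype(np.uint8); n,L,st,cc=cv2.connectedComponentsWithStats(m)
for i in range(1,n):
    if 100<st[i,4]<3000: print(st[i],cc[i],plane(d,[cc[i]],.063).round(4))
print([( s[0].round(3)) for s in spoons(d)])
E
```

```text
position: [0.4881, -0.0719, 0.3232]
-0.13 [156, 164, 163, 164, 163, 130, 102, 82, 63, 64, 65, 65, 65, 66, 65, 78, 103, 116, 115, 111, 104, 95, 105, 144, 190, 200, 202, 202]
-0.11 [155, 165, 165, 164, 160, 129, 96, 69, 63, 64, 65, 65, 64, 65, 68, 92, 113, 117, 112, 109, 102, 103, 123, 173, 198, 202, 203, 203]
-0.05 [117, 105, 103, 103, 102, 76, 62, 62, 63, 63, 64, 64, 64, 74, 91, 111, 114, 112, 105, 103, 107, 148, 193, 201, 203, 203, 204, 203]
-0.03 [138, 160, 133, 103, 89, 66, 61, 62, 64, 63, 62, 62, 64, 79, 91, 112, 114, 108, 99, 104, 128, 179, 199, 204, 203, 202, 203, 203]
[ 258    0  104   37 2686] [302.4080417   13.94378258] [[ 0.2916 -0.0548  0.063 ]]
[391 202  57  25 123] [414.99186992 210.65853659] [[0.5314 0.1176 0.063 ]]
[263 205  12  23 125] [269.32  214.272] [[ 0.5475 -0.0808  0.063 ]]
[149 209  16  17 214] [156.57009346 216.64953271] [[ 0.5603 -0.2348  0.063 ]]
[292 221  67  10 426] [331.78403756 225.42957746] [[0.5584 0.0023 0.063 ]]
[array([ 0.903, -0.463])]
```

Run:
```python
from rig import ctrl
print(ctrl.close_job())
```

```text
the job is handed in; nothing more can be done
None
```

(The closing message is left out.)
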